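# Mark a batch of furniture feet on the hand-cranked marking machine

## Task

Stand every wooden-necked furniture foot that is on the bench, base down and fully home, in a cup of the marking machine's turntable, one to a cup. Then, with all of them standing in their cups, turn the crank four full turns clockwise as seen from above, at a steady, unhurried pace of about one turn in 5 to 8 seconds: keep hold of the knob so that the cam weight is carried over its heavy point in every turn and never runs away or swings back, and let go only where it hangs at the end of a turn. Last, take the feet out and stand them upright in the plywood tray, leaving the crank at its four turns and the other things on the bench where they are.

Things in the scene. Friction and masses are not known exactly. Their poses are not given: they have to be found in the camera images.
- foot1_mid (a point): middle (half-way up, on its axis) of one furniture foot, 70 mm tall: a round steel base plate 50 mm in diameter and 6 mm thick with a bevelled lower edge, and on it a turned pale wooden neck that narrows from 38 mm to a plain round 30 mm at 13 mm up and stays so to the top. z runs up its axis; about 120 g, most of it in the base, so it slides rather than tips. To be held by the neck. Only three or four of the four feet are there (None if absent)
- foot2_mid (a point): middle (half-way up, on its axis) of one furniture foot, 70 mm tall: a round steel base plate 50 mm in diameter and 6 mm thick with a bevelled lower edge, and on it a turned pale wooden neck that narrows from 38 mm to a plain round 30 mm at 13 mm up and stays so to the top. z runs up its axis; about 120 g, most of it in the base, so it slides rather than tips. To be held by the neck. Only three or four of the four feet are there (None if absent)
- foot3_mid (a point): middle (half-way up, on its axis) of one furniture foot, 70 mm tall: a round steel base plate 50 mm in diameter and 6 mm thick with a bevelled lower edge, and on it a turned pale wooden neck that narrows from 38 mm to a plain round 30 mm at 13 mm up and stays so to the top. z runs up its axis; about 120 g, most of it in the base, so it slides rather than tips. To be held by the neck. Only three or four of the four feet are there (None if absent)
- foot4_mid (a point): middle (half-way up, on its axis) of one furniture foot, 70 mm tall: a round steel base plate 50 mm in diameter and 6 mm thick with a bevelled lower edge, and on it a turned pale wooden neck that narrows from 38 mm to a plain round 30 mm at 13 mm up and stays so to the top. z runs up its axis; about 120 g, most of it in the base, so it slides rather than tips. To be held by the neck. Only three or four of the four feet are there (None if absent)
- cup1 (a point): centre of the mouth of one of the four aluminium cups on the turntable (cup bore 54 mm, 22 mm deep, outside 64 mm; cups sit 70 mm from the turntable's axis, 90 degrees apart, mouths 62 mm above the table). z is up. A foot standing fully home has its mid point 13 mm above this point. The turntable makes a quarter turn, clockwise, for each clockwise turn of the crank
- cup2 (a point): centre of the mouth of one of the four aluminium cups on the turntable (cup bore 54 mm, 22 mm deep, outside 64 mm; cups sit 70 mm from the turntable's axis, 90 degrees apart, mouths 62 mm above the table). z is up. A foot standing fully home has its mid point 13 mm above this point. The turntable makes a quarter turn, clockwise, for each clockwise turn of the crank
- cup3 (a point): centre of the mouth of one of the four aluminium cups on the turntable (cup bore 54 mm, 22 mm deep, outside 64 mm; cups sit 70 mm from the turntable's axis, 90 degrees apart, mouths 62 mm above the table). z is up. A foot standing fully home has its mid point 13 mm above this point. The turntable makes a quarter turn, clockwise, for each clockwise turn of the crank
- cup4 (a point): centre of the mouth of one of the four aluminium cups on the turntable (cup bore 54 mm, 22 mm deep, outside 64 mm; cups sit 70 mm from the turntable's axis, 90 degrees apart, mouths 62 mm above the table). z is up. A foot standing fully home has its mid point 13 mm above this point. The turntable makes a quarter turn, clockwise, for each clockwise turn of the crank
- mark_wheel (a point): small steel marking wheel, 32 mm in diameter and 22 mm high, this is its centre, on a post (top 114 mm above the table) beside the turntable on the side away from the robot; the feet's necks pass it at about 10 mm. Fixed to the machine
- crank_axis (a point): point on the vertical axis of the crank, at the height of the middle of the crank's knob (195 mm above the table)
- crank_knob (a point): middle of the black upright knob at the end of the crank's arm: a cylinder 28 mm in diameter, 45 mm tall, 60 mm from the crank's axis, free to spin on its own pin, so it can be held from above and carried round without turning the hand. The crank stands on a grey column, the arm is 33 mm below the knob's middle; nothing stands higher nearby
- crank (a joint): angle of the crank (rad), 0 at the start, growing clockwise as seen from above, without end stops. Each turn lifts a 0.9 kg steel cam weight on the column's side to its top (half-way round) and lets it down again: about 6 N at the knob at the heaviest point a quarter turn in, and as much helping a quarter turn before the end. At whole turns the weight hangs at its lowest and the crank stays when let go; anywhere else it swings back or runs ahead by itself, fast
- tray: open square plywood tray for marked feet, fixed, 172 x 172 mm outside, walls 6 mm thick and 32 mm high, floor 6 mm thick; origin under its centre on the table, x and y along its sides, z up; all four feet fit standing in a square 70 mm apart
- glue: white glue bottle, 52 mm in diameter, 130 mm tall, origin at its underside (leave alone)
- tape: flat roll of tape, 90 mm across, 25 mm high, origin at its underside (leave alone)
- mug: white mug, 76 mm in diameter, 90 mm tall, origin at its underside (leave alone)
- offcut: wooden offcut 130 x 55 x 28 mm, origin at its underside (leave alone)
- mallet: hammer lying on the bench, origin at its underside (leave alone)
- jar: glass jar with a steel lid, 68 mm in diameter, 85 mm tall, origin at its underside (leave alone)
- block: dark steel setting block 60 x 100 x 25 mm, origin at its underside (leave alone)
Not all that is in view belongs to the job. What is shaped like the part that bears foot3_mid but purple is not meant. Leave any yellow look-alike of the part that bears foot1_mid alone.

How it is judged (in metres and radians):
On the way, in this order (a step that is already met when the one before it is completed fails the run):
1. every foot stands fully home in a cup of the turntable, crank not yet turned ((distance between foot1_mid and cup1 below 0.021 m or distance between foot1_mid and cup2 below 0.021 m or distance between foot1_mid and cup3 below 0.021 m or distance between foot1_mid and cup4 below 0.021 m) and angle between each of foot1_mid, foot2_mid, foot3_mid, foot4_mid's own z axis and vertical below 0.3 rad and (distance between foot2_mid and cup1 below 0.021 m or distance between foot2_mid and cup2 below 0.021 m or distance between foot2_mid and cup3 below 0.021 m or distance between foot2_mid and cup4 below 0.021 m) and (distance between foot3_mid and cup1 below 0.021 m or distance between foot3_mid and cup2 below 0.021 m or distance between foot3_mid and cup3 below 0.021 m or distance between foot3_mid and cup4 below 0.021 m) and (distance between foot4_mid and cup1 below 0.021 m or distance between foot4_mid and cup2 below 0.021 m or distance between foot4_mid and cup3 below 0.021 m or distance between foot4_mid and cup4 below 0.021 m) and value of joint crank below 0.8 rad), for 0.2 s.
2. the crank has been turned four full turns clockwise, with every foot standing in a cup ((distance between foot1_mid and cup1 below 0.021 m or distance between foot1_mid and cup2 below 0.021 m or distance between foot1_mid and cup3 below 0.021 m or distance between foot1_mid and cup4 below 0.021 m) and angle between each of foot1_mid, foot2_mid, foot3_mid, foot4_mid's own z axis and vertical below 0.3 rad and (distance between foot2_mid and cup1 below 0.021 m or distance between foot2_mid and cup2 below 0.021 m or distance between foot2_mid and cup3 below 0.021 m or distance between foot2_mid and cup4 below 0.021 m) and (distance between foot3_mid and cup1 below 0.021 m or distance between foot3_mid and cup2 below 0.021 m or distance between foot3_mid and cup3 below 0.021 m or distance between foot3_mid and cup4 below 0.021 m) and (distance between foot4_mid and cup1 below 0.021 m or distance between foot4_mid and cup2 below 0.021 m or distance between foot4_mid and cup3 below 0.021 m or distance between foot4_mid and cup4 below 0.021 m) and value of joint crank above 24.683 rad), for 0.1 s.
At the end, for the whole second after the job is handed in: Every foot stands upright (within 0.15 rad), on the floor of the plywood tray, at rest; the crank is at rest at four turns clockwise, within 0.45 rad (x of foot1_mid in the frame of tray between -0.065 and 0.065 m and y of foot1_mid in the frame of tray between -0.065 and 0.065 m and height (world z) of each of foot1_mid, foot2_mid, foot3_mid, foot4_mid below 0.05 m and angle between each of foot1_mid, foot2_mid, foot3_mid, foot4_mid's own z axis and vertical below 0.15 rad and linear speed of each of foot1, foot2, foot3, foot4 below 0.03 m/s and x of foot2_mid in the frame of tray between -0.065 and 0.065 m and y of foot2_mid in the frame of tray between -0.065 and 0.065 m and x of foot3_mid in the frame of tray between -0.065 and 0.065 m and y of foot3_mid in the frame of tray between -0.065 and 0.065 m and x of foot4_mid in the frame of tray between -0.065 and 0.065 m and y of foot4_mid in the frame of tray between -0.065 and 0.065 m and value of joint crank between 24.683 and 25.583 rad and velocity of joint crank between -0.1 and 0.1 rad/s); the robot touches nothing.
It fails at once if the crank is spun or the cam weight runs away (crank faster than 4 rad/s forward) (velocity of joint crank above 4 rad/s).
It fails at once if the crank swings back (faster than 2.5 rad/s backward) (velocity of joint crank below -2.5 rad/s).
It fails at once if another thing on the bench is moved by more than 4 cm or tipped over (distance of any of glue, tape, mug, offcut, mallet, jar, block from where it was at the start of the episode above 0.04 m or angle between any of glue, tape, mug, offcut, mallet, jar, block's own z axis and vertical above 0.6 rad).
Of foot1, foot2, foot3, foot4 only 3 to 4 are there at a start; the rules pass over those that are not, and their reading is None.
At some moment in a run one of foot1, foot2, foot3, foot4 may be knocked a few centimetres aside while the robot is not near it.
It also fails if it takes over 210 s, if anything falls off the work surface, if the arm or the gripper's body presses on something with over 40 N, if the wrist force passes 120 N, or if a joint passes its speed limit or range.

## Robot

A 7-joint arm with a two-finger parallel gripper is mounted at the origin on the work surface. World frame = base frame: x ahead of the robot, y to its left, z up, the work surface at z = 0. Lengths are in m, angles in degrees, forces in N, time in s.
With the tool pointing down it reaches from about 0.425 to 0.875 m from the base axis. Payload 4.7 kg.
Tool frame: the origin (TCP) lies at the very end of the fingers, on their centre line; the grasp point (between the pads) lies 19 mm behind it; z points along the fingers, y is the direction in which the jaws open and shut (so a half turn about z gives the same grasp; the last joint's range is limited). The gripper opens to 87 mm and grips with 3 to 60 N. Pads are 19 mm wide; open, the fingers measure 117 mm over their backs; the gripper's body (75 mm by 190 mm) begins 51 mm behind the grasp point.
Start: joints at [-62.619, 18.392, -4.016, 83.108, 1.295, 78.541, -3.26], TCP at [0.291, 0.581, 0.223] pointing down, gripper open.
Joint ranges: [-163.93, 163.93], [-17.29, 119.83], [-79.2, 71.16], [3.27, 140.29], [-89.18, 269.18], [5.43, 117.66], [-154.24, 154.24]. Speed limits (degrees/s): [147.25, 147.25, 180, 180, 180, 180, 180].

## Interface

Orientations are given as [roll, pitch, yaw] about the fixed x, y, z axes, in that order (R = Rz(yaw) Ry(pitch) Rx(roll)).
In Python, from cell import monitor, imaging, ticket, spot_in, pinpoint gives the robot as it stands.
- The arm moves only by the tool servo_tool, never from a script. Its argument "targets" is a list of rows, each a list of 5 numbers: the opening in per cent of the stroke, from 0 (shut) to 100 (fully open), then the shift along the tool's x, y, z in m, then the turn about the tool's z in rad. In form: [[grip, dx, dy, dz, turn], ...]. A call has 1 to 5 rows; each row is the pose to reach, as a shift and turn from the pose commanded when the call began, along the tool's axes at that moment; what a row does not reach only later rows make up. A row lasts 1/8 s, in which the tool goes at most 62.5 mm and 10.7 degrees, less where a joint would pass 70% of its speed; a pose out of reach is approached as far as the arm can. A call with a gripper value outside its range is refused whole. The fingers move at their own pace and stop on an object; "grip_force" is the grip in N (left out, the last holds). Time passes only in rows, so rows that repeat a pose let the fingers close. It gives the time, the measured TCP pose, the force and the opening at its end, in the units of the state.
- monitor.get_obs(): the state, without advancing time (a new reading comes with each control period).
- imaging.read_camera(name): name is "scene" or "side" or "wrist"; returns a dict with "frame" (420x560x3 uint8, blue, green, red), "depth" (420x560 float32, m along the optical axis (not along the pixel's ray), 0 where there is no reading), "K" (3x3 intrinsics, pixels), "k1" (the pictures are not rectified: a ray, as slopes to the right and down, at radius r is drawn at 1 + k1 r^2 times it, then the intrinsics apply), "world_from_camera" (4x4, takes a point from camera to world coordinates). Camera axes: x right, y down, z forward; pixel columns grow to the right and rows downward; lengths in m; the calibration is good to about 2 mm. A picture is of the moment at which its call begins.
- ticket.sign_off(): hands the job in, once; it reports no verdict.
Trained networks look in the newest picture that a camera, given by its name, has taken for a name from the list of things; names that differ only in an ending like _2 or _b are one class to them, and where a whole thing is asked for, a point or a joint stands for the part that bears it (a point fixed in the world has none). Each returns a list of dicts, best first, with "confidence" (0 to 1); they miss things now and then, are a little off and sometimes report something else, mostly with a low value. They report only what shows in the picture. A call takes as long as a camera call. They do not tell look-alikes from the thing itself.
- spot_in(camera, label): "at" ([column, row] in pixels, amid what is visible of it).
- pinpoint(camera, label): "at" ([column, row] in pixels: a listed point, or the origin of a listed thing).
The state is a dict: "time_s": time; "qpos": joint angles; "joint_velocities": joint speeds; "effort": joint torques, N m; "tool_pos": TCP position; "tool_rot": TCP orientation; "force": force on the tool from outside, world axes, zero at the start; "wrist_torque": the same for the moment, N m; "grip_width": finger opening in m.
Only numpy, scipy, OpenCV 4.12 (cv2) and the standard library are available. Lean on these libraries where they do the work, as an engineer would, in place of code of your own. Each camera call takes 0.05 s, during which the arm holds its last target.

## Working session

There is one attempt and no reset: what is moved stays moved. The work goes in short steps, Python scripts to look and compute and a tool call to move; the robot and the scene stay as the last step left them, time stands still between calls to the robot, and variables do not carry over. Pictures are saved under pics/ and viewed, and the job is handed in when it is done.

Besides the shell and the picture viewer there is one more tool, called after ">>>" by a JSON object that holds its "method" and its "body", one argument or row to a line. servo_tool: Moves the arm, as the interface text tells. Its arguments: {"type":"object","properties":{"targets":{"type":"array","items":{"type":"array","items":{"type":"number"}}},"grip_force":{"type":"number"}},"required":["targets"]}

```bash
ls; mkdir -p pics
cat > h.py <<'E'
import numpy as np, cv2, json
from cell import monitor, imaging, ticket, spot_in, pinpoint
def grab(n,tag=None):
    c=imaging.read_camera(n)
    if tag: cv2.imwrite(f'pics/{tag}.png',c['frame'])
    return c
def ray(c,u,v):
    K=c['K'];d=np.array([(u-K[0,2])/K[0,0],(v-K[1,2])/K[1,1]])
    s=d.copy()
    for _ in range(20): s=d/(1+c['k1']*(s@s))
    return np.array([s[0],s[1],1.])
def p_depth(c,u,v,z=None):
    z=c['depth'][int(round(v)),int(round(u))] if z is None else z
    T=c['world_from_camera'];return T[:3,:3]@(ray(c,u,v)*z)+T[:3,3]
def p_plane(c,u,v,h):
    T=c['world_from_camera'];r=T[:3,:3]@ray(c,u,v);o=T[:3,3];return o+r*(h-o[2])/r[2]
def proj(c,p):
    T=np.linalg.inv(c['world_from_camera']);q=T[:3,:3]@np.asarray(p)+T[:3,3];s=q[:2]/q[2];s=s*(1+c['k1']*(s@s));K=c['K']
    return np.array([K[0,0]*s[0]+K[0,2],K[1,1]*s[1]+K[1,2]])
E
python3 - <<'E'
from h import *
for n in ('scene','side','wrist'):
    c=grab(n,n+'0'); print(n,c['K'].round(1).tolist(),c['k1'],c['world_from_camera'].round(3).tolist())
print(monitor.get_obs())
E
```

```text
pics
scene [[391.3, 0.0, 282.3], [0.0, 391.3, 202.7], [0.0, 0.0, 1.0]] -0.0751326967739899 [[0.386, 0.576, -0.721, 1.305], [0.922, -0.256, 0.289, -0.384], [-0.018, -0.777, -0.63, 0.801], [0.0, 0.0, 0.0, 1.0]]
side [[406.3, 0.0, 281.4], [0.0, 406.3, 214.8], [0.0, 0.0, 1.0]] -0.05543503141672235 [[0.998, -0.024, 0.062, 0.458], [-0.065, -0.537, 0.841, -1.212], [0.013, -0.843, -0.537, 0.85], [0.0, 0.0, 0.0, 1.0]]
wrist [[305.0, 0.0, 275.5], [0.0, 305.0, 206.6], [0.0, 0.0, 1.0]] 0.0135717920790826 [[0.447, 0.855, 0.262, 0.218], [0.895, -0.427, -0.133, 0.616], [-0.001, 0.294, -0.956, 0.383], [0.0, 0.0, 0.0, 1.0]]
{'time_s': 0.15, 'qpos': array([-62.61852606,  18.4311544 ,  -4.01791664,  83.15792775,
         1.29473765,  78.54109933,  -3.26005787]), 'joint_velocities': array([-0.03115727, -0.0812195 ,  0.00222333, -0.12776593,  0.11876241,
        0.07350875,  0.02107588]), 'effort': array([-1.79780964e-04, -4.91793358e+01, -4.04691668e-01, -3.12875748e+01,
       -6.39390782e-02,  4.04693442e-02,  1.15673224e-04]), 'tool_pos': array([0.29060804, 0.58095539, 0.22170015]), 'tool_rot': array([-1.79915030e+02,  3.99386917e-03,  1.53430055e+02]), 'force': array([-0.64358028,  0.13665757,  0.04007891]), 'wrist_torque': array([ 0.02477289, -0.07339636, -0.00896825]), 'grip_width': 0.08718781123465831}
```

View pics/scene0.png

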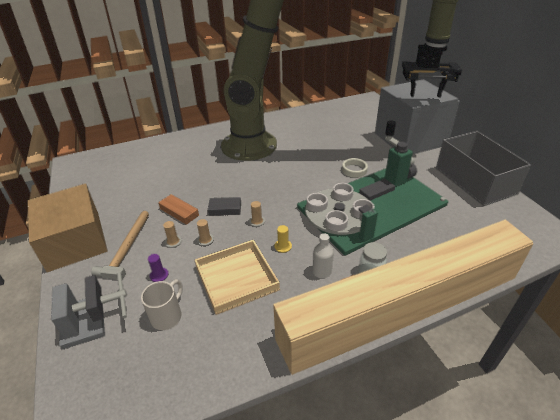

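View pics/side0.png

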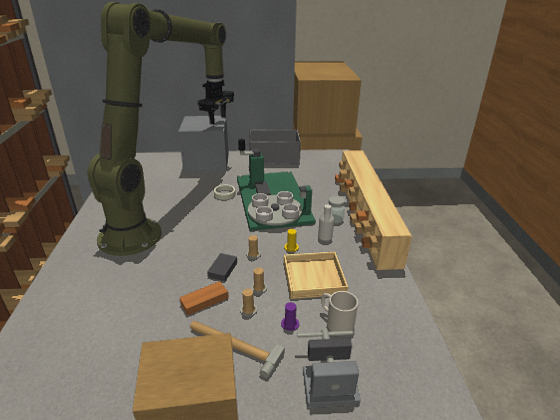

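View pics/wrist0.png

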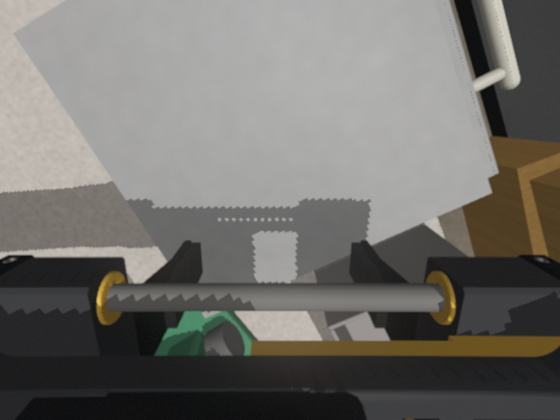

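Candidates for feet in the scene picture: pale wood at (171,235), (204,232) and (257,213). The look-alikes are purple at (155,268) and yellow at (283,238). I'll check for a hidden fourth foot and take a close crop.

Run:
```python
from h import *
C={n:grab(n) for n in ('scene','side')}
names=['foot1_mid','cup1','mark_wheel','crank_axis','crank_knob','tray','glue','tape','mug','offcut','mallet','jar','block']
for n,c in C.items():
    for l in names:
        r=pinpoint(n,l)
        for d in r:
            if d['confidence']<.25: continue
            u,v=d['at'];print(n,l,round(d['confidence'],2),np.round(d['at'],1),p_depth(c,u,v).round(3) if 0<=u<559 and 0<=v<419 else '')
c=C['scene']['frame'];cv2.imwrite('pics/cropA.png',cv2.resize(c[190:310,130:310],None,fx=4,fy=4,interpolation=cv2.INTER_CUBIC))
cv2.imwrite('pics/cropB.png',cv2.resize(c[100:250,290:460],None,fx=4,fy=4,interpolation=cv2.INTER_CUBIC))
c=C['side']['frame'];cv2.imwrite('pics/cropC.png',cv2.resize(c[130:280,200:370],None,fx=4,fy=4,interpolation=cv2.INTER_CUBIC))
print(monitor.get_obs()['time_s'])
```

```text
scene foot1_mid 0.54 [257.3 209. ] [ 0.455 -0.123  0.061]
scene foot1_mid 0.52 [281.2 236.3] [ 0.586 -0.102  0.057]
scene cup1 0.96 [367.2 203.1] [0.555 0.193 0.053]
scene cup1 0.92 [343.6 187.2] [0.449 0.172 0.047]
scene cup1 0.76 [317.  199.4] [0.463 0.07  0.04 ]
scene cup1 0.62 [335.4 216.1] [0.555 0.084 0.039]
scene cup1 0.55 [203.  232.2] [ 0.473 -0.294  0.047]
scene mark_wheel 0.66 [365.4 217.9] [0.657 0.116 0.103]
scene mark_wheel 0.6 [205.6 228.7] [ 0.469 -0.285  0.054]
scene crank_axis 0.71 [397.9 137.5] [0.266 0.513 0.055]
scene crank_axis 0.62 [370.8 272.5] [0.847 0.007 0.132]
scene crank_knob 0.55 [392.6 131.1] [0.416 0.358 0.191]
scene tray 0.75 [236.5 278.7] [ 0.64  -0.251  0.008]
scene glue 0.56 [322.4 272. ] [ 0.724 -0.045  0.028]
scene tape 0.76 [350.2 172.3] [0.352 0.256 0.02 ]
scene mug 0.85 [165.4 314.3] [ 0.717 -0.441  0.058]
scene offcut 0.87 [180.7 212.4] [ 0.334 -0.334  0.026]
scene mallet 0.71 [126.4 245.7] [ 0.413 -0.507  0.022]
scene mallet 0.44 [161.1 316.4] [ 0.716 -0.451  0.054]
scene jar 0.75 [368.4 271.1] [0.842 0.004 0.133]
scene jar 0.73 [325.3 271. 
[... 920 characters left out ...]
0.694 -0.056  0.007]
side tape 0.81 [224.  192.6] [0.324 0.297 0.004]
side tape 0.31 [257.3 278.7] [ 0.456 -0.307  0.051]
side mug 0.92 [342.4 319.5] [ 0.674 -0.485  0.058]
side mug 0.64 [322.5 238.1] [ 0.69  -0.053  0.007]
side mug 0.64 [206.1 299.1] [ 0.309 -0.358  0.026]
side offcut 0.95 [203.6 300. ] [ 0.303 -0.362  0.027]
side offcut 0.69 [258.6 282.9] [ 0.46  -0.304  0.032]
side offcut 0.53 [252.2 244.4] [ 0.442 -0.138  0.052]
side mallet 0.79 [233.5 342.3] [ 0.392 -0.513  0.022]
side jar 0.64 [334.9 219.1] [0.753 0.052 0.018]
side jar 0.48 [342.1 323. ] [ 0.675 -0.485  0.046]
side block 0.87 [220.3 267.6] [ 0.341 -0.222  0.027]
side block 0.68 [246.3 301.1] [ 0.425 -0.397  0.052]
1.55
```

View pics/cropA.png

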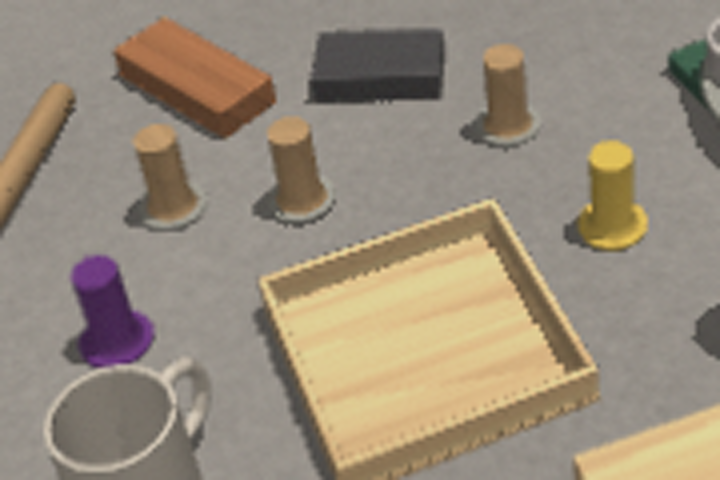

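View pics/cropB.png

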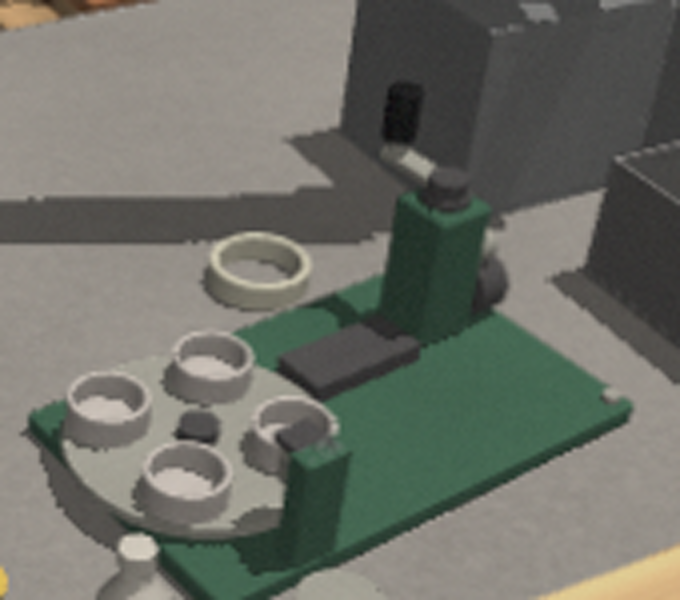

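View pics/cropC.png

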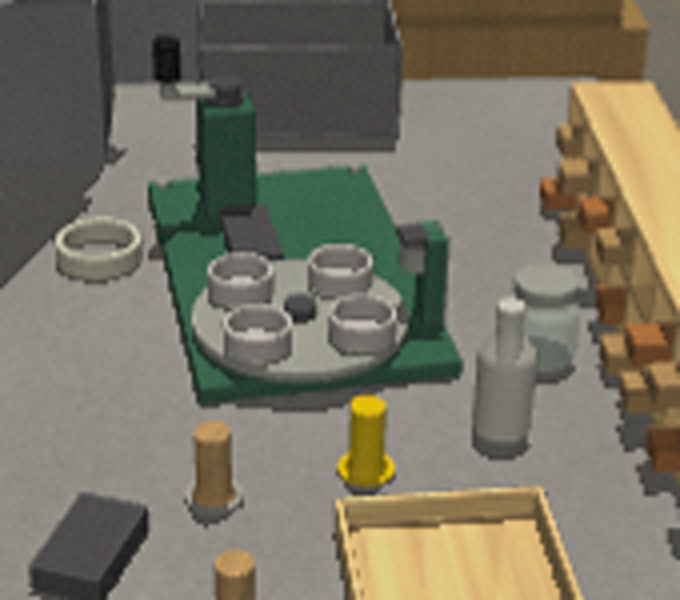

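Three pale wooden feet are visible. The yellow and purple look-alikes are ruled out by colour. Next I'll measure the geometry precisely from depth.

```bash
cat >> h.py <<'E'
def cloud(c):
    h,w=c['depth'].shape;vv,uu=np.mgrid[0:h,0:w].astype(float)
    K=c['K'];d=np.stack([(uu-K[0,2])/K[0,0],(vv-K[1,2])/K[1,1]],-1);s=d.copy()
    for _ in range(15): s=d/(1+c['k1']*(s**2).sum(-1,keepdims=True))
    z=c['depth'];P=np.dstack([s[...,0]*z,s[...,1]*z,z]);T=c['world_from_camera']
    P=P@T[:3,:3].T+T[:3,3];P[z<=0]=np.nan;return P
from scipy.optimize import least_squares
def fitneck(P,seed,z0=.022,z1=.064,r=.015,base=0,rad=.03):
    Q=P.reshape(-1,3);m=(Q[:,2]>z0+base)&(Q[:,2]<z1+base)&(np.hypot(Q[:,0]-seed[0],Q[:,1]-seed[1])<rad)
    Q=Q[m]
    if len(Q)<15: return None,len(Q)
    f=lambda x:np.hypot(Q[:,0]-x[0],Q[:,1]-x[1])-r
    # start behind the points
    o=least_squares(f,Q[:,:2].mean(0),loss='soft_l1',f_scale=.002);return o.x,len(Q),np.abs(o.fun).mean(),np.nanmax(Q[:,2])
def top(P,seed,zt=.07,rad=.03,tol=.004):
    Q=P.reshape(-1,3);m=(abs(Q[:,2]-zt)<tol)&(np.hypot(Q[:,0]-seed[0],Q[:,1]-seed[1])<rad);return Q[m].mean(0).round(4) if m.any() else None,m.sum()
E
python3 - <<'E'
from h import *
C={n:grab(n) for n in ('scene','side')}
for n,c in C.items():
    P=cloud(c);T=c['world_from_camera'];cam=T[:2,3]
    for s in ((.45,-.135),(.465,-.30),(.425,-.40)):
        s=np.array(s); print(n,s,'neck',fitneck(P,s),'top',top(P,s))
    Q=P.reshape(-1,3)
    # cups rim
    m=(abs(Q[:,2]-.062)<.003)&(abs(Q[:,0]-.53)<.13)&(abs(Q[:,1]-.14)<.13);R=Q[m][:,:2]
    f=lambda x:sum(0 for _ in [0]) or np.min([abs(np.hypot(R[:,0]-x[0]-.07*np.cos(x[2]+k*np.pi/2),R[:,1]-x[1]-.07*np.sin(x[2]+k*np.pi/2))-.0295) for k in range(4)],0)
    best=min((least_squares(f,[R[:,0].mean(),R[:,1].mean(),a],loss='soft_l1',f_scale=.002) for a in np.arange(0,1.57,.2)),key=lambda o:o.cost)
    x=best.x;print(n,'table',x,len(R),np.abs(best.fun).mean())
    print([ (x[:2]+.07*np.array([np.cos(x[2]+k*np.pi/2),np.sin(x[2]+k*np.pi/2)])).round(4).tolist() for k in range(4)])
    print('knob',fitneck(P,(.41,.35),.178,.216,.014),top(P,(.41,.35),.2175))
    print('wheel/post top',top(P,(.64,.12),.114,.05))
    m=(Q[:,2]>.12)&(Q[:,2]<.17)&(np.hypot(Q[:,0]-.47,Q[:,1]-.35)<.12);B=Q[m]
    for zl in np.arange(.12,.176,.006):
        b=B[abs(B[:,2]-zl)<.003]; 
        if len(b): print(zl.round(3),len(b),b.min(0).round(3)[:2],b.max(0).round(3)[:2])
E
```

```text
scene [ 0.45  -0.135] neck (array([ 0.44086902, -0.12388208]), 104, np.float64(0.0010616366068754582), np.float64(0.06351623872396939)) top (array([ 0.4439, -0.1249,  0.0702]), np.int64(63))
scene [ 0.465 -0.3  ] neck (array([ 0.4563397 , -0.29063168]), 117, np.float64(0.0009299324135479646), np.float64(0.06374972707280335)) top (array([ 0.4589, -0.2909,  0.07  ]), np.int64(70))
scene [ 0.425 -0.4  ] neck (array([ 0.42609542, -0.3792855 ]), 77, np.float64(0.00106311821884167), np.float64(0.06380242839573824)) top (array([ 0.4282, -0.382 ,  0.0699]), np.int64(54))
scene table [0.52743071 0.11331594 0.9252423 ] 339 0.0025850500231997223
[[0.5695, 0.1692], [0.4715, 0.1554], [0.4853, 0.0574], [0.5833, 0.0712]]
knob (array([0.40074387, 0.35824568]), 99, np.float64(0.0014429556546985832), np.float64(0.2158082250409583)) (array([0.4036, 0.3558, 0.2167]), np.int64(38))
wheel/post top (array([0.6448, 0.1287, 0.1143]), np.int64(138))
0.12 18 [0.447 0.334] [0.49  0.394]
0.126 36 [0.439 0.335] [0.492 0.397]
0.132 37 [0.443 0.335] [0.491 0.396]
0.138 48 [0.434 0.334] [0.494 0.39 ]
0.144 78 [0.437
[... 732 characters left out ...]
64))
side table [0.52820987 0.11111816 0.9281208 ] 221 0.003667650830366585
[[0.5702, 0.1672], [0.4722, 0.1531], [0.4863, 0.0551], [0.5842, 0.0692]]
knob (array([0.4026821 , 0.35894583]), 59, np.float64(0.0022328077094087126), np.float64(0.2153806946375365)) (array([0.4033, 0.3539, 0.2177]), np.int64(22))
wheel/post top (array([0.6449, 0.1249, 0.1144]), np.int64(63))
0.12 12 [0.432 0.332] [0.487 0.377]
0.126 21 [0.433 0.332] [0.491 0.374]
0.132 18 [0.433 0.329] [0.491 0.381]
0.138 20 [0.437 0.333] [0.491 0.346]
0.144 35 [0.433 0.335] [0.491 0.393]
0.15 21 [0.442 0.335] [0.487 0.369]
0.156 23 [0.401 0.345] [0.48  0.364]
0.162 46 [0.396 0.341] [0.475 0.369]
0.168 23 [0.401 0.348] [0.476 0.378]
```

>>> {"method": "servo_tool", "body": {
  "targets": [
    [60,0,0,-0.05,0.18],
    [60,-0.04,-0.015,-0.08,0.36],
    [60,-0.09,-0.035,-0.08,0.54],
    [60,-0.14,-0.055,-0.08,0.72],
    [60,-0.19,-0.075,-0.08,0.9]
  ],
  "grip_force": 20
}}

```text
time_s: 2.28
tool_pos: [0.4282, 0.428, 0.3029]
tool_rot: [180.0, -0.0, 101.5]
force: [0.6, -0.5, -0.5]
grip_width: 0.0536
```

>>> {"method": "servo_tool", "body": {
  "targets": [
    [60,-0.06,0.008,0,0.1],
    [60,-0.12,0.016,0,0.207],
    [60,-0.18,0.024,0,0.207],
    [60,-0.24,0.032,0,0.207],
    [60,-0.295,0.04,0,0.207]
  ]
}}

```text
time_s: 2.9
tool_pos: [0.5275, 0.1465, 0.303]
tool_rot: [179.9, -0.0, 90.0]
force: [0.2, 0.9, -0.1]
grip_width: 0.0525
```

Run:
```python
from h import *
print(monitor.get_obs()['tool_pos'],monitor.get_obs()['tool_rot'])
c=grab('wrist','w1');P=cloud(c)
for xy in ((.570,.168),(.472,.154),(.486,.056),(.584,.070),(.645,.127),(.4435,-.125)): print(xy,proj(c,(*xy,.062)).round(0))
```

```text
[0.52746363 0.14649163 0.30297562] [ 1.79946130e+02 -3.23075314e-02  8.99629223e+01]
(0.57, 0.168) [308. 159.]
(0.472, 0.154) [234. 170.]
(0.486, 0.056) [246. 238.]
(0.584, 0.07) [315. 229.]
(0.645, 0.127) [362. 189.]
(0.4435, -0.125) [223. 343.]
```

View pics/w1.png

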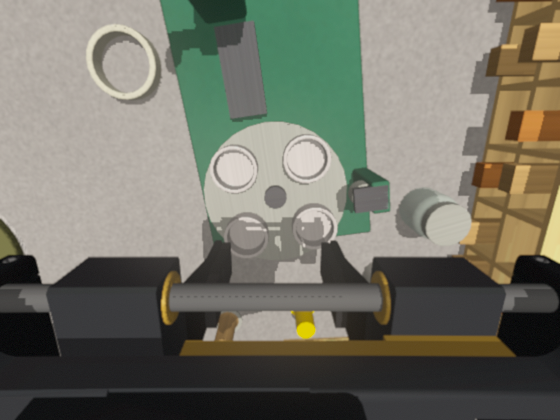

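Wrist picture: the cup rims sit at (307,159) and (234,169), within a pixel of my projections (308,159) and (234,170), so the turntable fit is good. Moving to the first foot.

>>> {"method": "servo_tool", "body": {
  "targets": [
    [65,-0.06,-0.02,0,0],
    [65,-0.115,-0.037,0,0],
    [65,-0.17,-0.055,0.03,0],
    [65,-0.225,-0.072,0.08,0],
    [65,-0.271,-0.084,0.13,0]
  ]
}}

```text
time_s: 3.58
tool_pos: [0.447, -0.1081, 0.1884]
tool_rot: [179.8, -0.1, 90.0]
force: [1.2, 0.2, -0.9]
grip_width: 0.0561
```

```bash
cat >> h.py <<'E'
def feet(seeds,base=0,zt=None,rad=.04):
    for n in ('scene','side'):
        P=cloud(grab(n))
        for s in seeds: print(n,s,'neck',fitneck(P,s,.03,.064,base=base,rad=rad)[0],'top',*top(P,s,.07+base,rad))
E
python3 - <<'E'
from h import *
print(monitor.get_obs()['tool_pos'])
feet(((.4435,-.125),))
E
```

```text
[ 0.44699943 -0.10812675  0.18838727]
scene (0.4435, -0.125) neck [ 0.44070799 -0.12353974] top [ 0.4436 -0.1245  0.0703] 63
side (0.4435, -0.125) neck [ 0.44435672 -0.12417413] top [ 0.4443 -0.1263  0.0699] 49
```

>>> {"method": "servo_tool", "body": {
  "targets": [
    [65,0,0,0.02,0],
    [65,0,0,0.07,0],
    [65,0,0,0.12,0],
    [65,0,0,0.142,0],
    [65,0,0,0.142,0]
  ]
}}

```text
time_s: 4.3
tool_pos: [0.4463, -0.1059, 0.0458]
tool_rot: [-179.8, 0.0, 90.0]
force: [-0.1, -0.5, 0.4]
grip_width: 0.0566
```

>>> {"method": "servo_tool", "body": {
  "targets": [
    [10,0,0,0,0],
    [10,0,0,0,0],
    [10,0,0,0,0],
    [10,0,0,0,0]
  ],
  "grip_force": 25
}}

```text
time_s: 4.8
tool_pos: [0.4472, -0.1065, 0.0471]
tool_rot: [180.0, -0.0, 90.0]
force: [-1.6, 0.2, 1.4]
grip_width: 0.0243
```

The command was truncated, so the hand was 19 mm short when it closed. I'll open and re-measure.

>>> {"method": "servo_tool", "body": {
  "targets": [
    [75,0,0,0,0],
    [75,0,0,0,0],
    [75,0,0,0,0]
  ]
}}

```text
time_s: 5.18
tool_pos: [0.4473, -0.1068, 0.0468]
tool_rot: [180.0, 0.0, 90.0]
force: [-0.3, -0.6, -0.1]
grip_width: 0.0463
```

Run:
```python
from h import *
print(monitor.get_obs()['tool_pos'],monitor.get_obs()['grip_width'])
feet(((.4435,-.130),))
c=grab('side','s2');cv2.imwrite('pics/s2c.png',cv2.resize(c['frame'][150:330,150:350],None,fx=4,fy=3.3))
```

```text
[ 0.44729381 -0.1068483   0.04679567] 0.04632477708596254
scene (0.4435, -0.13) neck [ 0.4681345  -0.13083507] top [ 0.4473 -0.1292  0.0701] 39
side (0.4435, -0.13) neck [ 0.44660852 -0.12419408] top [ 0.445  -0.125   0.0705] 58
```

View pics/s2c.png

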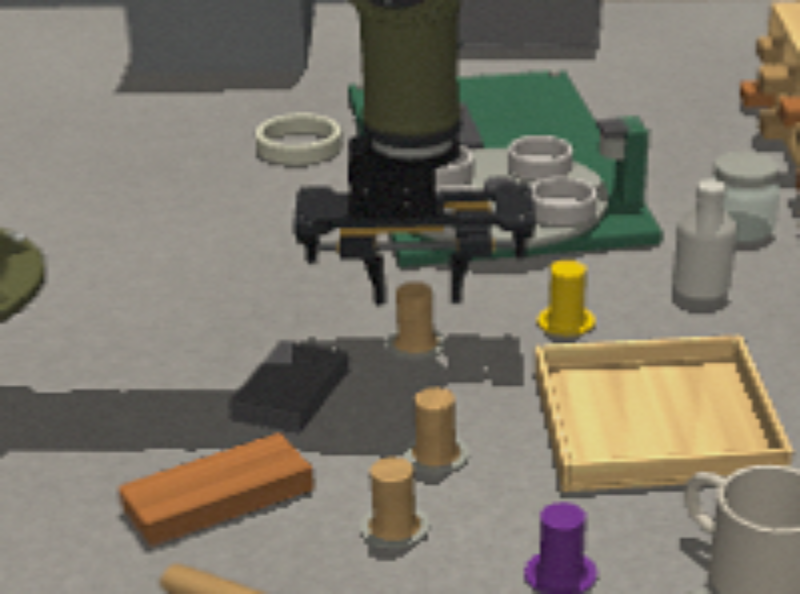

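The foot still stands at about (.446,-.125), with the hand just behind it. Stepping forward onto it.

>>> {"method": "servo_tool", "body": {
  "targets": [
    [75,-0.009,-0.001,0,0],
    [75,-0.0185,-0.001,0.008,0],
    [75,-0.0185,-0.001,0.016,0],
    [75,-0.0185,-0.001,0.016,0]
  ]
}}

```text
time_s: 5.82
tool_pos: [0.4452, -0.1253, 0.0297]
tool_rot: [-179.9, 0.0, 90.0]
force: [-0.3, -0.2, -1.0]
grip_width: 0.0651
```

>>> {"method": "servo_tool", "body": {
  "targets": [
    [10,0,0,0,0],
    [10,0,0,0,0],
    [10,0,0,0,0],
    [10,0,0,0,0],
    [10,0,0,0,0]
  ],
  "grip_force": 25
}}

```text
time_s: 6.45
tool_pos: [0.4461, -0.1252, 0.0308]
tool_rot: [-180.0, -0.0, 90.0]
force: [-1.2, 0.3, 0.7]
grip_width: 0.0294
```

>>> {"method": "servo_tool", "body": {
  "targets": [
    [10,0,0,-0.045,0],
    [10,0,0,-0.09,0],
    [10,0.03,0.005,-0.13,0],
    [10,0.07,0.01,-0.14,0],
    [10,0.11,0.012,-0.14,0]
  ]
}}

```text
time_s: 7.08
tool_pos: [0.459, -0.014, 0.172]
tool_rot: [179.8, -0.1, 90.0]
force: [0.0, 0.5, -1.4]
grip_width: 0.0297
```

>>> {"method": "servo_tool", "body": {
  "targets": [
    [10,0.04,0.005,0,0],
    [10,0.08,0.01,0,0],
    [10,0.12,0.013,0,0],
    [10,0.155,0.015,0,0],
    [10,0.17,0.015,0,0]
  ]
}}

```text
time_s: 7.7
tool_pos: [0.4726, 0.1567, 0.1703]
tool_rot: [-180.0, 0.0, 90.2]
force: [0.8, -0.4, -0.9]
grip_width: 0.0294
```

>>> {"method": "servo_tool", "body": {
  "targets": [
    [10,0,0,0,0],
    [10,0,0,0,0]
  ]
}}

```text
time_s: 7.95
tool_pos: [0.4733, 0.1528, 0.1707]
tool_rot: [-180.0, 0.0, 89.9]
force: [-0.3, -0.5, -1.3]
grip_width: 0.0295
```

Run:
```python
from h import *
o=monitor.get_obs();print(o['tool_pos'],o['force'])
for n in ('scene','side'):
    P=cloud(grab(n,'h_'+n)); print(n,fitneck(P,(.472,.153),.153,.169,rad=.03), fitneck(P,(.472,.153),.1385,.1455,r=.0245,rad=.04))
```

```text
[0.47329993 0.15281746 0.17067071] [-0.28698967 -0.46369473 -1.34810471]
scene (array([0.47228152, 0.15474421]), 42, np.float64(0.0013682278522680052), np.float64(0.16897076626583574)) (array([0.47034499, 0.15539397]), 15, np.float64(0.0011919808375283072), np.float64(0.14549174574404022))
side (array([0.47547591, 0.15320662]), 31, np.float64(0.002153290294763752), np.float64(0.16770756770970674)) (None, 12)
```

>>> {"method": "servo_tool", "body": {
  "targets": [
    [10,0.0005,-0.001,0.03,0],
    [10,0.0005,-0.001,0.06,0],
    [10,0.0005,-0.001,0.075,0],
    [10,0.0005,-0.001,0.082,0],
    [10,0.0005,-0.001,0.086,0]
  ]
}}

```text
time_s: 8.68
tool_pos: [0.4724, 0.1552, 0.0851]
tool_rot: [180.0, -0.0, 90.0]
force: [-0.4, -0.0, -0.7]
grip_width: 0.0288
```

>>> {"method": "servo_tool", "body": {
  "targets": [
    [10,0,0,0.004,0],
    [10,0,0,0.008,0],
    [10,0,0,0.012,0],
    [10,0,0,0.013,0],
    [10,0,0,0.013,0]
  ]
}}

```text
time_s: 9.3
tool_pos: [0.4723, 0.1552, 0.0717]
tool_rot: [180.0, -0.0, 90.0]
force: [-0.1, -0.1, -1.6]
grip_width: 0.0293
```

It slid in with no resistance. Releasing.

>>> {"method": "servo_tool", "body": {
  "targets": [
    [58,0,0,0,0],
    [58,0,0,0,0],
    [58,0,0,0,0],
    [58,0,0,-0.03,0],
    [58,0,0,-0.075,0]
  ]
}}

```text
time_s: 9.93
tool_pos: [0.4711, 0.1548, 0.1465]
tool_rot: [-179.9, 0.1, 90.0]
force: [-0.3, 0.9, 0.3]
grip_width: 0.0501
```

>>> {"method": "servo_tool", "body": {
  "targets": [
    [70,-0.05,0,-0.045,0],
    [70,-0.11,0,-0.045,0],
    [70,-0.17,0,-0.045,0],
    [70,-0.23,-0.003,-0.045,0],
    [70,-0.29,-0.007,-0.04,0]
  ]
}}

```text
time_s: 10.55
tool_pos: [0.4654, -0.1367, 0.1875]
tool_rot: [179.8, -0.0, 90.0]
force: [1.6, -0.2, -0.1]
grip_width: 0.0611
```

Run:
```python
from h import *
print(monitor.get_obs()['tool_pos'],monitor.get_obs()['time_s'])
feet(((.472,.154),),base=.04)
feet(((.459,-.2915),(.428,-.382)))
```

```text
[ 0.46543475 -0.13673779  0.18749668] 10.55
scene (0.472, 0.154) neck [0.47001881 0.15529758] top [0.4721 0.1537 0.1104] 55
side (0.472, 0.154) neck [0.47335968 0.1547637 ] top [0.4723 0.1427 0.1097] 15
scene (0.459, -0.2915) neck [ 0.4563987  -0.29085105] top [ 0.4588 -0.2908  0.0701] 69
scene (0.428, -0.382) neck [ 0.42561571 -0.38028546] top [ 0.4281 -0.3797  0.07  ] 64
side (0.459, -0.2915) neck [ 0.45920376 -0.29018558] top [ 0.4597 -0.2932  0.0705] 62
side (0.428, -0.382) neck [ 0.42814867 -0.37944339] top [ 0.4284 -0.3821  0.0701] 69
```

>>> {"method": "servo_tool", "body": {
  "targets": [
    [72,-0.05,-0.002,0,0],
    [72,-0.105,-0.004,0.02,0],
    [72,-0.15,-0.006,0.05,0],
    [72,-0.153,-0.006,0.07,0],
    [72,-0.153,-0.006,0.08,0]
  ]
}}

```text
time_s: 11.38
tool_pos: [0.4594, -0.2856, 0.1052]
tool_rot: [-179.9, -0.1, 90.1]
force: [-0.7, 0.9, 0.0]
grip_width: 0.0626
```

>>> {"method": "servo_tool", "body": {
  "targets": [
    [72,-0.005,0,0.0,0],
    [72,-0.005,0,0.025,0],
    [72,-0.005,0,0.05,0],
    [72,-0.005,0,0.073,0],
    [72,-0.005,0,0.075,0]
  ]
}}

```text
time_s: 12.0
tool_pos: [0.4593, -0.2912, 0.0313]
tool_rot: [-179.9, -0.1, 90.1]
force: [-0.0, -0.5, 0.7]
grip_width: 0.0627
```

>>> {"method": "servo_tool", "body": {
  "targets": [
    [10,0,0,0,0],
    [10,0,0,0,0],
    [10,0,0,0,0],
    [10,0,0,0,0],
    [10,0,0,0,0]
  ]
}}

```text
time_s: 12.62
tool_pos: [0.4593, -0.2928, 0.0321]
tool_rot: [180.0, -0.0, 90.0]
force: [0.4, -0.8, 2.5]
grip_width: 0.0292
```

>>> {"method": "servo_tool", "body": {
  "targets": [
    [10,0,0,-0.045,0],
    [10,0,0,-0.09,0],
    [10,0.03,0,-0.13,0],
    [10,0.07,0.005,-0.14,0],
    [10,0.12,0.015,-0.14,0]
  ]
}}

```text
time_s: 13.25
tool_pos: [0.4745, -0.1727, 0.1729]
tool_rot: [179.8, -0.0, 89.9]
force: [1.2, -0.3, -2.5]
grip_width: 0.0293
```

>>> {"method": "servo_tool", "body": {
  "targets": [
    [10,0.05,0.02,0,0],
    [10,0.1,0.045,0,0],
    [10,0.15,0.07,0,0],
    [10,0.2,0.09,0,0],
    [10,0.235,0.105,0,0]
  ]
}}

```text
time_s: 13.88
tool_pos: [0.5793, 0.0653, 0.1711]
tool_rot: [-179.9, -0.0, 90.1]
force: [-0.1, 0.3, -1.7]
grip_width: 0.0294
```

>>> {"method": "servo_tool", "body": {
  "targets": [
    [10,0.008,0.005,0,0],
    [10,0.008,0.005,0,0],
    [10,0.008,0.005,0,0]
  ]
}}

```text
time_s: 14.25
tool_pos: [0.5838, 0.0679, 0.1717]
tool_rot: [-180.0, 0.0, 89.8]
force: [0.6, 0.3, -0.6]
grip_width: 0.029
```

Run:
```python
from h import *
o=monitor.get_obs();print(o['tool_pos'],o['force'])
for n in ('scene','side'):
    P=cloud(grab(n,'h2_'+n)); print(n,fitneck(P,(.584,.070),.153,.169,rad=.03))
```

```text
[0.58377223 0.06794448 0.17173449] [ 0.55345267  0.29726951 -0.56659484]
scene (array([0.58221289, 0.07119728]), 48, np.float64(0.0009739615425131586), np.float64(0.16866035947020253))
side (array([0.58519456, 0.07088185]), 37, np.float64(0.0020610662252699224), np.float64(0.16811989345291012))
```

>>> {"method": "servo_tool", "body": {
  "targets": [
    [10,0.001,0,0.03,0],
    [10,0.001,0,0.06,0],
    [10,0.001,0,0.075,0],
    [10,0.001,0,0.082,0],
    [10,0.001,0,0.086,0]
  ]
}}

```text
time_s: 14.98
tool_pos: [0.5841, 0.0703, 0.0862]
tool_rot: [-180.0, 0.0, 90.0]
force: [-2.5, -1.6, -0.3]
grip_width: 0.0293
```

>>> {"method": "servo_tool", "body": {
  "targets": [
    [10,0,0,0.004,0],
    [10,0,0,0.008,0],
    [10,0,0,0.012,0],
    [10,0,0,0.013,0],
    [10,0,0,0.013,0]
  ]
}}

```text
time_s: 15.6
tool_pos: [0.5842, 0.0711, 0.0726]
tool_rot: [180.0, 0.0, 90.0]
force: [-0.9, -2.8, -1.7]
grip_width: 0.0293
```

Releasing and moving to the third foot.

>>> {"method": "servo_tool", "body": {
  "targets": [
    [58,0,0,0,0],
    [58,0,0,0,0],
    [58,0,0,0,0],
    [58,0,0,-0.03,0],
    [58,0,0,-0.075,0]
  ]
}}

```text
time_s: 16.23
tool_pos: [0.5832, 0.0715, 0.1474]
tool_rot: [-179.9, 0.0, 90.0]
force: [-0.5, 0.5, 0.5]
grip_width: 0.0505
```

>>> {"method": "servo_tool", "body": {
  "targets": [
    [70,-0.04,-0.01,-0.04,0],
    [70,-0.1,-0.02,-0.04,0],
    [70,-0.155,-0.045,-0.04,0],
    [70,-0.21,-0.07,-0.04,0],
    [70,-0.265,-0.095,-0.04,0]
  ]
}}

```text
time_s: 16.85
tool_pos: [0.4886, -0.1952, 0.1882]
tool_rot: [179.9, -0.0, 90.0]
force: [0.5, 0.5, -0.0]
grip_width: 0.0609
```

>>> {"method": "servo_tool", "body": {
  "targets": [
    [70,-0.05,-0.015,0,0],
    [70,-0.1,-0.03,0,0],
    [70,-0.15,-0.045,0,0],
    [70,-0.18,-0.06,0.03,0],
    [70,-0.185,-0.06,0.06,0]
  ]
}}

```text
time_s: 17.48
tool_pos: [0.4275, -0.3821, 0.1278]
tool_rot: [179.9, 0.1, 89.7]
force: [1.3, 0.4, -0.3]
grip_width: 0.0608
```

Run:
```python
from h import *
print(monitor.get_obs()['tool_pos'],monitor.get_obs()['time_s'])
feet(((.472,.154),(.584,.07)),base=.04)
feet(((.428,-.381),))
```

```text
[ 0.42752974 -0.38214038  0.12782383] 17.475
scene (0.472, 0.154) neck [0.46994975 0.15463389] top [0.4718 0.1534 0.1105] 55
scene (0.584, 0.07) neck [0.58225251 0.07348301] top [0.5847 0.0724 0.1101] 70
side (0.472, 0.154) neck [0.4735522  0.15417923] top [0.4812 0.1579 0.111 ] 7
side (0.584, 0.07) neck [0.58586923 0.07293845] top [0.5852 0.0699 0.1104] 34
scene (0.428, -0.381) neck [ 0.42536917 -0.38024564] top [ 0.4281 -0.38    0.0697] 63
side (0.428, -0.381) neck [ 0.42837716 -0.38001356] top [ 0.4285 -0.3821  0.0696] 73
```

>>> {"method": "servo_tool", "body": {
  "targets": [
    [70,0,0.001,0.02,0],
    [70,0,0.001,0.05,0],
    [70,0,0.001,0.08,0],
    [70,0,0.001,0.097,0],
    [70,0,0.001,0.097,0]
  ]
}}

```text
time_s: 18.3
tool_pos: [0.4298, -0.3779, 0.0298]
tool_rot: [-179.9, -0.1, 90.0]
force: [-0.5, -1.4, 0.1]
grip_width: 0.0611
```

>>> {"method": "servo_tool", "body": {
  "targets": [
    [70,-0.003,-0.001,0,0],
    [10,-0.003,-0.001,0,0],
    [10,-0.003,-0.001,0,0],
    [10,-0.003,-0.001,0,0],
    [10,-0.003,-0.001,0,0]
  ]
}}

```text
time_s: 18.92
tool_pos: [0.4292, -0.3817, 0.0308]
tool_rot: [180.0, -0.0, 90.0]
force: [-0.0, 0.4, 1.3]
grip_width: 0.0298
```

>>> {"method": "servo_tool", "body": {
  "targets": [
    [10,0,0,0,0],
    [10,0,0,-0.04,0],
    [10,0,0,-0.085,0],
    [10,0.03,0,-0.13,0],
    [10,0.07,0.005,-0.14,0]
  ]
}}

```text
time_s: 19.55
tool_pos: [0.4348, -0.3134, 0.1735]
tool_rot: [179.8, 0.1, 89.8]
force: [1.3, 1.0, -1.2]
grip_width: 0.0293
```

>>> {"method": "servo_tool", "body": {
  "targets": [
    [10,0.045,0.005,0,0],
    [10,0.095,0.01,0,0],
    [10,0.145,0.02,0,0],
    [10,0.195,0.03,0,0],
    [10,0.245,0.04,0,0]
  ]
}}

```text
time_s: 20.18
tool_pos: [0.4741, -0.0651, 0.1708]
tool_rot: [180.0, -0.0, 90.0]
force: [0.8, -0.8, -1.1]
grip_width: 0.0296
```

Next to cup C (.486,.056).

>>> {"method": "servo_tool", "body": {
  "targets": [
    [10,0.045,0.005,0,0],
    [10,0.09,0.01,0,0],
    [10,0.121,0.012,0,0],
    [10,0.121,0.012,0,0],
    [10,0.121,0.012,0,0]
  ]
}}

```text
time_s: 20.8
tool_pos: [0.486, 0.0533, 0.1705]
tool_rot: [-180.0, 0.0, 90.0]
force: [0.2, -0.6, -0.2]
grip_width: 0.0292
```

Run:
```python
from h import *
o=monitor.get_obs();print(o['tool_pos'],o['force'])
for n in ('scene','side'):
    P=cloud(grab(n,'h3_'+n)); print(n,fitneck(P,(.486,.056),.153,.169,rad=.03))
```

```text
[0.48596265 0.05325517 0.17051477] [ 0.23920921 -0.63165087 -0.18895147]
scene (array([0.48507514, 0.05597455]), 42, np.float64(0.0010106400195641614), np.float64(0.16793082945556503))
side (array([0.48816643, 0.054517  ]), 40, np.float64(0.0017583556838859863), np.float64(0.16899575062894534))
```

>>> {"method": "servo_tool", "body": {
  "targets": [
    [10,0.002,0,0.03,0],
    [10,0.002,0,0.06,0],
    [10,0.002,0,0.075,0],
    [10,0.002,0,0.082,0],
    [10,0.002,0,0.086,0]
  ]
}}

```text
time_s: 21.52
tool_pos: [0.4866, 0.056, 0.0851]
tool_rot: [180.0, -0.0, 90.0]
force: [-1.3, -0.0, 0.1]
grip_width: 0.0295
```

>>> {"method": "servo_tool", "body": {
  "targets": [
    [10,0,0,0.004,0],
    [10,0,0,0.008,0],
    [10,0,0,0.012,0],
    [10,0,0,0.013,0],
    [10,0,0,0.013,0]
  ]
}}

```text
time_s: 22.15
tool_pos: [0.4863, 0.0564, 0.0718]
tool_rot: [180.0, -0.0, 90.0]
force: [-0.1, -0.0, -0.4]
grip_width: 0.0297
```

>>> {"method": "servo_tool", "body": {
  "targets": [
    [58,0,0,0,0],
    [58,0,0,0,0],
    [58,0,0,0,0],
    [58,0,0,-0.03,0],
    [58,0,0,-0.075,0]
  ]
}}

```text
time_s: 22.78
tool_pos: [0.485, 0.056, 0.1465]
tool_rot: [-179.8, 0.1, 90.0]
force: [0.9, 0.5, 0.2]
grip_width: 0.0501
```

>>> {"method": "servo_tool", "body": {
  "targets": [
    [60,0,0,-0.05,0],
    [60,0,0,-0.1,0],
    [60,0.05,-0.01,-0.12,0],
    [60,0.1,-0.02,-0.12,0],
    [60,0.15,-0.03,-0.12,0]
  ]
}}

```text
time_s: 23.4
tool_pos: [0.456, 0.2078, 0.2675]
tool_rot: [179.9, -0.1, 90.0]
force: [0.2, -0.6, 0.5]
grip_width: 0.0521
```

Run:
```python
from h import *
print(monitor.get_obs()['tool_pos'],monitor.get_obs()['time_s'])
feet(((.472,.154),(.584,.07),(.486,.056)),base=.04)
for n in ('scene','side','wrist'): 
    c=grab(n,'k_'+n);P=cloud(c)
    print(n,'knob',fitneck(P,(.403,.357),.178,.214,.014),top(P,(.403,.357),.2175,.02,.003),'hub',top(P,(.463,.364),.17,.03,.006))
    Q=P.reshape(-1,3);m=(Q[:,2]>.145)&(np.hypot(Q[:,0]-.463,Q[:,1]-.364)<.03);print(np.round(Q[m].max(0),3), top(P,(.463,.364),Q[m][:,2].max(),.03,.003))
```

```text
[0.45597289 0.20776717 0.26749336] 23.4
scene (0.472, 0.154) neck [0.46953879 0.15463569] top [0.4718 0.1531 0.1104] 57
scene (0.584, 0.07) neck [0.58262006 0.07344296] top [0.5849 0.0725 0.1102] 68
scene (0.486, 0.056) neck [0.48449806 0.0587184 ] top [0.4866 0.0574 0.1102] 61
side (0.472, 0.154) neck [0.47305806 0.15331956] top [0.473  0.1497 0.1109] 32
side (0.584, 0.07) neck [0.58578012 0.07230749] top [0.585  0.0702 0.1098] 37
side (0.486, 0.056) neck [0.48772772 0.05885921] top [0.4881 0.0548 0.1105] 32
scene knob (array([0.40120344, 0.35649297]), 92, np.float64(0.0012832397580697257), np.float64(0.21348166919109302)) (array([0.4042, 0.3545, 0.2174]), np.int64(33)) hub (array([0.4617, 0.3654, 0.166 ]), np.int64(47))
[0.49  0.388 0.168] (array([0.4616, 0.3651, 0.1663]), np.int64(39))
side knob (array([0.4032078 , 0.35689014]), 54, np.float64(0.0024679499277826086), np.float64(0.2133570908753778)) (array([0.4033, 0.3509, 0.2182]), np.int64(17)) hub (array([0.4603, 0.3626, 0.1668]), np.int64(23))
[0.488 0.383 0.169] (array([0.4601, 0.3627, 0.1682]), np.int64(13))
wrist knob (array([0.40169508, 0.35462762]), 706, np.float64(0.0001913542186808887), np.float64(0.21399963195035154)) (array([0.4022, 0.3463, 0.2165]), np.int64(667)) hub (array([0.4607, 0.3591, 0.1653]), np.int64(879))
[0.486 0.372 0.167] (array([0.4607, 0.3592, 0.1655]), np.int64(746))
```

View pics/k_wrist.png

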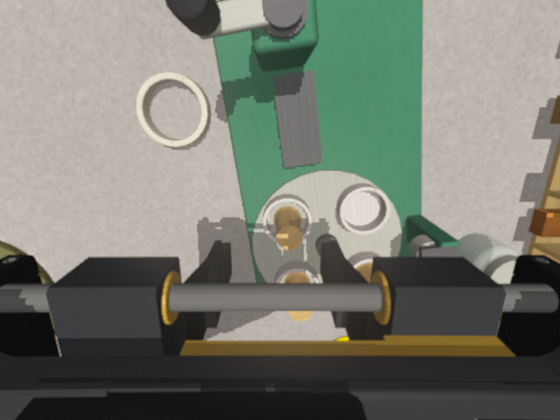

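View pics/k_scene.png

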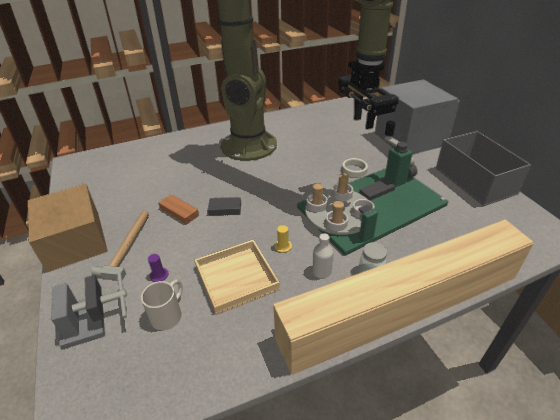

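All three feet stand home (tops at z≈0.110), and no wooden feet remain on the bench. Moving above the crank to measure it with the wrist camera.

>>> {"method": "servo_tool", "body": {
  "targets": [
    [60,0.04,-0.008,-0.01,0],
    [60,0.075,-0.016,-0.01,0],
    [60,0.075,-0.016,-0.01,0],
    [60,0.075,-0.016,-0.01,0]
  ]
}}

```text
time_s: 24.15
tool_pos: [0.441, 0.2793, 0.2768]
tool_rot: [180.0, 0.0, 89.8]
force: [0.2, -0.5, 0.2]
grip_width: 0.0521
```

Run:
```python
from h import *
print(monitor.get_obs()['tool_pos'],monitor.get_obs()['time_s'])
c=grab('wrist','kw2');P=cloud(c);Q=P.reshape(-1,3)
print('knob',fitneck(P,(.403,.357),.178,.214,.014),top(P,(.403,.355),.2175,.025,.003))
def circ(zl,tol,s,rad):
    m=(abs(Q[:,2]-zl)<tol)&(np.hypot(Q[:,0]-s[0],Q[:,1]-s[1])<rad);R=Q[m][:,:2].astype(np.float32);return cv2.minEnclosingCircle(R),m.sum(),R.mean(0)
print(circ(.2165,.002,(.403,.355),.025))
m=(np.hypot(Q[:,0]-.462,Q[:,1]-.362)<.028);print(np.histogram(Q[m][:,2],bins=np.arange(.09,.2,.005)))
for z in (.1655,.168,.170): print(z,circ(z,.0015,(.462,.362),.028))
```

```text
[0.44104264 0.27931936 0.2767671 ] 24.15
knob (array([0.40136184, 0.35427357]), 173, np.float64(0.00015769946406685232), np.float64(0.21396076460228192)) (array([0.4021, 0.3546, 0.2165]), np.int64(1181))
(((0.40182560682296753, 0.3542502820491791), 0.01383004616945982), np.int64(1177), array([0.40205005, 0.3545487 ], dtype=float32))
(array([  0,   0,   0,   0,   0,   0,   0,   0,   0,  26, 951, 125, 337,
        48, 729, 741,   0,   0,   0,   0,   0,   0]), array([0.09 , 0.095, 0.1  , 0.105, 0.11 , 0.115, 0.12 , 0.125, 0.13 ,
       0.135, 0.14 , 0.145, 0.15 , 0.155, 0.16 , 0.165, 0.17 , 0.175,
       0.18 , 0.185, 0.19 , 0.195, 0.2  ]))
0.1655 (((0.460706889629364, 0.3649093806743622), 0.016005059704184532), np.int64(1103), array([0.46062005, 0.36514938], dtype=float32))
0.168 (((0.4589304029941559, 0.363606333732605), 0.014895596541464329), np.int64(55), array([0.46042627, 0.36630714], dtype=float32))
0.17 (((0.0, 0.0), 0.0), np.int64(0), array([nan, nan], dtype=float32))<stdin>:6: RuntimeWarning: Mean of empty slice.
  ret = um.true_divide(
```

View pics/kw2.png

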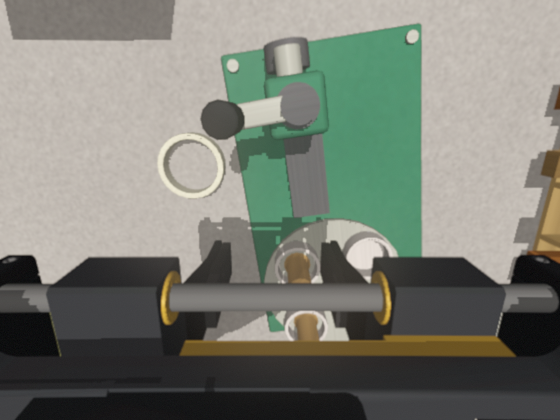

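The knob is at (.402,.3546) and the hub axis at (.461,.365), giving a radius of 0.0596 (spec 60 mm). Moving over the knob.

>>> {"method": "servo_tool", "body": {
  "targets": [
    [60,0.035,-0.02,0,0],
    [60,0.0755,-0.039,0,0],
    [60,0.0755,-0.039,0,0],
    [60,0.0755,-0.039,0.02,0],
    [60,0.0755,-0.039,0.03,0]
  ]
}}

```text
time_s: 24.82
tool_pos: [0.4021, 0.3546, 0.246]
tool_rot: [-180.0, 0.1, 89.8]
force: [-0.0, -0.0, 1.0]
grip_width: 0.0522
```

>>> {"method": "servo_tool", "body": {
  "targets": [
    [60,0,0,0.02,0],
    [60,0,0,0.045,0],
    [60,0,0,0.064,0],
    [60,0,0,0.064,0],
    [60,0,0,0.064,0]
  ]
}}

```text
time_s: 25.45
tool_pos: [0.402, 0.3565, 0.1838]
tool_rot: [179.9, -0.1, 89.9]
force: [0.4, 0.3, 0.9]
grip_width: 0.0523
```

>>> {"method": "servo_tool", "body": {
  "targets": [
    [60,-0.0015,0,0,0],
    [10,-0.0015,0,0,0],
    [10,-0.0015,0,0,0],
    [10,-0.0015,0,0,0],
    [10,-0.0015,0,0,0]
  ],
  "grip_force": 40
}}

```text
time_s: 26.08
tool_pos: [0.4017, 0.3554, 0.1829]
tool_rot: [179.9, -0.0, 90.0]
force: [1.6, 0.2, -0.5]
grip_width: 0.0269
```

Run:
```python
from h import *
o=monitor.get_obs();print(o['tool_pos'],o['force'],o['grip_width'],o['tool_rot'])
a=np.array([.4612,.3652]);r=.06
p0=o['tool_pos'][:2];d=p0-a;print(np.hypot(*d),np.degrees(np.arctan2(d[1],d[0])))
for k in range(10):
    f=lambda t:np.array([np.cos(np.radians(190-t)),np.sin(np.radians(190-t))])*r
    b=f(36*k);print(k,[[10]+[round(float(x),4) for x in (f(36*k+7.2*j)-b)[::-1]]+[0,0] for j in range(1,6)])
```

```text
[0.40169426 0.35535326 0.18290664] [ 1.64966295  0.15941436 -0.45989261] 0.026887035411905482 [ 1.79938055e+02 -2.94738199e-02  8.99888996e+01]
0.06031493776860575 -170.6041000126883
0 [[10, 0.0075, -0.0008, 0, 0], [10, 0.015, -0.0007, 0, 0], [10, 0.0225, 0.0003, 0, 0], [10, 0.0298, 0.0023, 0, 0], [10, 0.0367, 0.0052, 0, 0]]
1 [[10, 0.0066, 0.0037, 0, 0], [10, 0.0126, 0.0082, 0, 0], [10, 0.018, 0.0135, 0, 0], [10, 0.0227, 0.0193, 0, 0], [10, 0.0267, 0.0258, 0, 0]]
2 [[10, 0.0031, 0.0069, 0, 0], [10, 0.0053, 0.0141, 0, 0], [10, 0.0066, 0.0215, 0, 0], [10, 0.007, 0.029, 0, 0], [10, 0.0064, 0.0365, 0, 0]]
3 [[10, -0.0015, 0.0074, 0, 0], [10, -0.0039, 0.0145, 0, 0], [10, -0.0072, 0.0213, 0, 0], [10, -0.0114, 0.0276, 0, 0], [10, -0.0163, 0.0333, 0, 0]]
4 [[10, -0.0056, 0.0051, 0, 0], [10, -0.0117, 0.0094, 0, 0], [10, -0.0184, 0.013, 0, 0], [10, -0.0254, 0.0156, 0, 0], [10, -0.0327, 0.0174, 0, 0]]
5 [[10, -0.0075, 0.0008, 0, 0], [10, -0.015, 0.0007, 0, 0], [10, -0.0225, -0.0003, 0, 0], [10, -0.0298, -0.0023, 0, 0], [10, -0.0367, -0.0052, 0, 0]]
6 [[10, -0.0066, -0.0037, 0, 0], [10, -0.0126, -0.0082, 0, 0], [10, -0.018, -0.0135, 0, 0], [10, -0.0227, -0.0193, 0, 0], [10, -0.0267, -0.0258, 0, 0]]
7 [[10, -0.0031, -0.0069, 0, 0], [10, -0.0053, -0.0141, 0, 0], [10, -0.0066, -0.0215, 0, 0], [10, -0.007, -0.029, 0, 0], [10, -0.0064, -0.0365, 0, 0]]
8 [[10, 0.0015, -0.0074, 0, 0], [10, 0.0039, -0.0145, 0, 0], [10, 0.0072, -0.0213, 0, 0], [10, 0.0114, -0.0276, 0, 0], [10, 0.0163, -0.0333, 0, 0]]
9 [[10, 0.0056, -0.0051, 0, 0], [10, 0.0117, -0.0094, 0, 0], [10, 0.0184, -0.013, 0, 0], [10, 0.0254, -0.0156, 0, 0], [10, 0.0327, -0.0174, 0, 0]]
```

Starting the crank: 36° per call, 6.25 s per turn.

>>> {"method": "servo_tool", "body": {
  "targets": [
    [10,0.0075,-0.0008,0,0],
    [10,0.015,-0.0007,0,0],
    [10,0.0225,0.0003,0,0],
    [10,0.0298,0.0023,0,0],
    [10,0.0367,0.0052,0,0]
  ]
}}

```text
time_s: 26.7
tool_pos: [0.4065, 0.3918, 0.1828]
tool_rot: [-180.0, 0.1, 90.0]
force: [0.9, -5.3, 2.7]
grip_width: 0.0273
```

>>> {"method": "servo_tool", "body": {
  "targets": [
    [10,0.0066,0.0037,0,0],
    [10,0.0126,0.0082,0,0],
    [10,0.018,0.0135,0,0],
    [10,0.0227,0.0193,0,0],
    [10,0.0267,0.0258,0,0]
  ]
}}

```text
time_s: 27.32
tool_pos: [0.4309, 0.4181, 0.1828]
tool_rot: [-179.8, 0.1, 90.0]
force: [-3.9, -6.9, 7.1]
grip_width: 0.0267
```

>>> {"method": "servo_tool", "body": {
  "targets": [
    [10,0.0031,0.0069,0,0],
    [10,0.0053,0.0141,0,0],
    [10,0.0066,0.0215,0,0],
    [10,0.007,0.029,0,0],
    [10,0.0064,0.0365,0,0]
  ]
}}

```text
time_s: 27.95
tool_pos: [0.4654, 0.4259, 0.1827]
tool_rot: [-179.6, 0.0, 90.1]
force: [-6.5, -4.3, 6.9]
grip_width: 0.027
```

>>> {"method": "servo_tool", "body": {
  "targets": [
    [10,-0.0015,0.0074,0,0],
    [10,-0.0039,0.0145,0,0],
    [10,-0.0072,0.0213,0,0],
    [10,-0.0114,0.0276,0,0],
    [10,-0.0163,0.0333,0,0]
  ]
}}

```text
time_s: 28.58
tool_pos: [0.4984, 0.4128, 0.1829]
tool_rot: [-179.7, -0.3, 90.2]
force: [-5.1, 1.5, 4.4]
grip_width: 0.0271
```

>>> {"method": "servo_tool", "body": {
  "targets": [
    [10,-0.0056,0.0051,0,0],
    [10,-0.0117,0.0094,0,0],
    [10,-0.0184,0.013,0,0],
    [10,-0.0254,0.0156,0,0],
    [10,-0.0327,0.0174,0,0]
  ]
}}

```text
time_s: 29.2
tool_pos: [0.5202, 0.3747, 0.1829]
tool_rot: [180.0, 0.0, 89.9]
force: [-1.1, 0.6, 2.6]
grip_width: 0.0274
```

>>> {"method": "servo_tool", "body": {
  "targets": [
    [10,-0.0075,0.0008,0,0],
    [10,-0.015,0.0007,0,0],
    [10,-0.0225,-0.0003,0,0],
    [10,-0.0298,-0.0023,0,0],
    [10,-0.0367,-0.0052,0,0]
  ]
}}

```text
time_s: 29.82
tool_pos: [0.5141, 0.3382, 0.1829]
tool_rot: [-180.0, 0.0, 90.0]
force: [-0.7, -1.5, 6.1]
grip_width: 0.0268
```

>>> {"method": "servo_tool", "body": {
  "targets": [
    [10,-0.0066,-0.0037,0,0],
    [10,-0.0126,-0.0082,0,0],
    [10,-0.018,-0.0135,0,0],
    [10,-0.0227,-0.0193,0,0],
    [10,-0.0267,-0.0258,0,0]
  ]
}}

```text
time_s: 30.45
tool_pos: [0.4869, 0.3118, 0.1828]
tool_rot: [-179.9, 0.1, 90.0]
force: [-4.7, -1.6, 6.9]
grip_width: 0.0271
```

>>> {"method": "servo_tool", "body": {
  "targets": [
    [10,-0.0031,-0.0069,0,0],
    [10,-0.0053,-0.0141,0,0],
    [10,-0.0066,-0.0215,0,0],
    [10,-0.007,-0.029,0,0],
    [10,-0.0064,-0.0365,0,0]
  ]
}}

```text
time_s: 31.08
tool_pos: [0.4495, 0.3069, 0.1828]
tool_rot: [-179.8, -0.0, 90.1]
force: [-4.8, 0.4, 6.4]
grip_width: 0.0271
```

>>> {"method": "servo_tool", "body": {
  "targets": [
    [10,0.0015,-0.0074,0,0],
    [10,0.0039,-0.0145,0,0],
    [10,0.0072,-0.0213,0,0],
    [10,0.0114,-0.0276,0,0],
    [10,0.0163,-0.0333,0,0]
  ]
}}

```text
time_s: 31.7
tool_pos: [0.4184, 0.3234, 0.1828]
tool_rot: [180.0, -0.1, 90.0]
force: [-0.9, 3.1, 2.1]
grip_width: 0.0275
```

>>> {"method": "servo_tool", "body": {
  "targets": [
    [10,0.0056,-0.0051,0,0],
    [10,0.0117,-0.0094,0,0],
    [10,0.0184,-0.013,0,0],
    [10,0.0254,-0.0156,0,0],
    [10,0.0327,-0.0174,0,0]
  ]
}}

```text
time_s: 32.33
tool_pos: [0.4017, 0.355, 0.1828]
tool_rot: [179.9, 0.0, 90.0]
force: [2.8, -0.1, 3.5]
grip_width: 0.027
```

Run:
```python
from h import *
o=monitor.get_obs();print(o['tool_pos'],o['force'],o['grip_width'])
c=grab('side','t1')
cv2.imwrite('pics/t1c.png',cv2.resize(c['frame'][130:260,190:350],None,fx=4,fy=4))
feet(((.472,.154),(.570,.168),(.486,.056)),base=.04)
```

```text
[0.40171841 0.35501872 0.18280623] [ 2.78556505 -0.08930876  3.51083178] 0.026967687731689772
scene (0.472, 0.154) neck [0.47011315 0.15541044] top [0.4722 0.1538 0.1104] 54
scene (0.57, 0.168) neck [0.56597466 0.17022694] top [0.5677 0.1679 0.1103] 58
scene (0.486, 0.056) neck [0.4843836  0.05726095] top [0.4875 0.0563 0.1103] 61
side (0.472, 0.154) neck [0.47302212 0.15523409] top [0.4736 0.1525 0.1103] 31
side (0.57, 0.168) neck [0.56906644 0.16903252] top [0.5696 0.1652 0.1103] 32
side (0.486, 0.056) neck [0.48817121 0.05664039] top [0.488  0.0545 0.1107] 33
```

View pics/t1c.png

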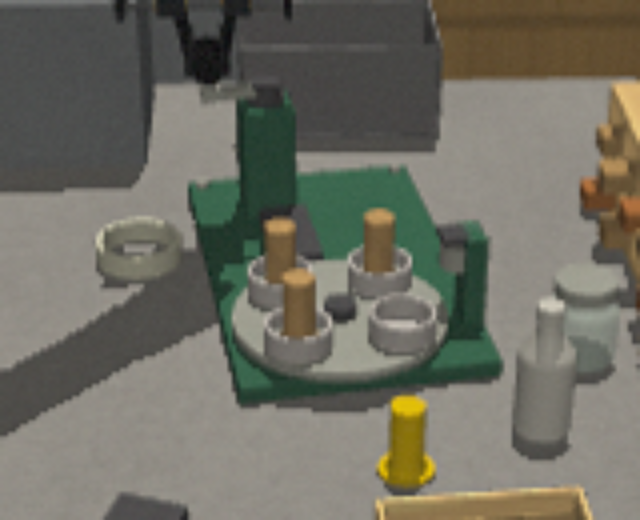

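Turn 1 is done: the turntable made its quarter turn, all feet are standing, and the grip is back at its start pose. Turn 2.

>>> {"method": "servo_tool", "body": {
  "targets": [
    [10,0.0075,-0.0008,0,0],
    [10,0.015,-0.0007,0,0],
    [10,0.0225,0.0003,0,0],
    [10,0.0298,0.0023,0,0],
    [10,0.0367,0.0052,0,0]
  ]
}}

```text
time_s: 33.1
tool_pos: [0.4064, 0.3914, 0.1827]
tool_rot: [-180.0, 0.1, 90.0]
force: [0.4, -5.5, 6.1]
grip_width: 0.0274
```

>>> {"method": "servo_tool", "body": {
  "targets": [
    [10,0.0066,0.0037,0,0],
    [10,0.0126,0.0082,0,0],
    [10,0.018,0.0135,0,0],
    [10,0.0227,0.0193,0,0],
    [10,0.0267,0.0258,0,0]
  ]
}}

```text
time_s: 33.72
tool_pos: [0.4305, 0.4178, 0.1827]
tool_rot: [-179.8, 0.2, 90.0]
force: [-3.8, -6.3, 8.7]
grip_width: 0.0273
```

>>> {"method": "servo_tool", "body": {
  "targets": [
    [10,0.0031,0.0069,0,0],
    [10,0.0053,0.0141,0,0],
    [10,0.0066,0.0215,0,0],
    [10,0.007,0.029,0,0],
    [10,0.0064,0.0365,0,0]
  ]
}}

```text
time_s: 34.35
tool_pos: [0.465, 0.4259, 0.1827]
tool_rot: [-179.6, 0.1, 90.1]
force: [-6.7, -3.8, 8.6]
grip_width: 0.0277
```

>>> {"method": "servo_tool", "body": {
  "targets": [
    [10,-0.0015,0.0074,0,0],
    [10,-0.0039,0.0145,0,0],
    [10,-0.0072,0.0213,0,0],
    [10,-0.0114,0.0276,0,0],
    [10,-0.0163,0.0333,0,0]
  ]
}}

```text
time_s: 34.98
tool_pos: [0.4984, 0.4128, 0.1828]
tool_rot: [-179.7, -0.2, 90.2]
force: [-4.4, 2.6, 5.3]
grip_width: 0.0271
```

>>> {"method": "servo_tool", "body": {
  "targets": [
    [10,-0.0056,0.0051,0,0],
    [10,-0.0117,0.0094,0,0],
    [10,-0.0184,0.013,0,0],
    [10,-0.0254,0.0156,0,0],
    [10,-0.0327,0.0174,0,0]
  ]
}}

```text
time_s: 35.6
tool_pos: [0.5202, 0.3745, 0.1829]
tool_rot: [180.0, 0.1, 89.9]
force: [1.0, 0.4, 5.3]
grip_width: 0.0272
```

>>> {"method": "servo_tool", "body": {
  "targets": [
    [10,-0.0075,0.0008,0,0],
    [10,-0.015,0.0007,0,0],
    [10,-0.0225,-0.0003,0,0],
    [10,-0.0298,-0.0023,0,0],
    [10,-0.0367,-0.0052,0,0]
  ]
}}

```text
time_s: 36.22
tool_pos: [0.5135, 0.3369, 0.1828]
tool_rot: [-179.9, 0.1, 89.9]
force: [-2.8, -1.0, 8.1]
grip_width: 0.0269
```

>>> {"method": "servo_tool", "body": {
  "targets": [
    [10,-0.0066,-0.0037,0,0],
    [10,-0.0126,-0.0082,0,0],
    [10,-0.018,-0.0135,0,0],
    [10,-0.0227,-0.0193,0,0],
    [10,-0.0267,-0.0258,0,0]
  ]
}}

```text
time_s: 36.85
tool_pos: [0.4862, 0.3113, 0.1827]
tool_rot: [-179.8, 0.1, 90.0]
force: [-4.9, -0.1, 8.3]
grip_width: 0.0269
```

>>> {"method": "servo_tool", "body": {
  "targets": [
    [10,-0.0031,-0.0069,0,0],
    [10,-0.0053,-0.0141,0,0],
    [10,-0.0066,-0.0215,0,0],
    [10,-0.007,-0.029,0,0],
    [10,-0.0064,-0.0365,0,0]
  ]
}}

```text
time_s: 37.48
tool_pos: [0.4495, 0.3067, 0.1827]
tool_rot: [-179.8, -0.0, 90.0]
force: [-4.3, 3.3, 6.6]
grip_width: 0.0271
```

>>> {"method": "servo_tool", "body": {
  "targets": [
    [10,0.0015,-0.0074,0,0],
    [10,0.0039,-0.0145,0,0],
    [10,0.0072,-0.0213,0,0],
    [10,0.0114,-0.0276,0,0],
    [10,0.0163,-0.0333,0,0]
  ]
}}

```text
time_s: 38.1
tool_pos: [0.4185, 0.3231, 0.1828]
tool_rot: [180.0, -0.1, 90.0]
force: [1.4, 5.0, 2.0]
grip_width: 0.027
```

>>> {"method": "servo_tool", "body": {
  "targets": [
    [10,0.0056,-0.0051,0,0],
    [10,0.0117,-0.0094,0,0],
    [10,0.0184,-0.013,0,0],
    [10,0.0254,-0.0156,0,0],
    [10,0.0327,-0.0174,0,0]
  ]
}}

```text
time_s: 38.72
tool_pos: [0.4017, 0.3547, 0.1828]
tool_rot: [180.0, 0.1, 90.0]
force: [3.8, 0.3, 3.0]
grip_width: 0.0272
```

Run:
```python
from h import *
o=monitor.get_obs();print(o['tool_pos'],o['force'],o['grip_width'])
feet(((.472,.154),(.570,.168),(.584,.070)),base=.04)
```

```text
[0.40174738 0.3546623  0.18279128] [3.79566738 0.28504312 2.95632325] 0.02715345857238303
scene (0.472, 0.154) neck [0.46816456 0.15524902] top [0.4708 0.1533 0.1104] 56
scene (0.57, 0.168) neck [0.56575737 0.17014681] top [0.5676 0.1678 0.1102] 60
scene (0.584, 0.07) neck [0.5812966  0.07434669] top [0.5836 0.0724 0.1101] 68
side (0.472, 0.154) neck [0.47192791 0.15381795] top [0.4712 0.1507 0.1106] 30
side (0.57, 0.168) neck [0.57061941 0.16941457] top [0.569  0.166  0.1103] 32
side (0.584, 0.07) neck [0.58467243 0.07285885] top [0.5838 0.0709 0.1098] 34
```

Turn 2 is good. Turn 3.

>>> {"method": "servo_tool", "body": {
  "targets": [
    [10,0.0075,-0.0008,0,0],
    [10,0.015,-0.0007,0,0],
    [10,0.0225,0.0003,0,0],
    [10,0.0298,0.0023,0,0],
    [10,0.0367,0.0052,0,0]
  ]
}}

```text
time_s: 39.45
tool_pos: [0.4061, 0.3908, 0.1827]
tool_rot: [-179.9, 0.2, 90.0]
force: [1.3, -5.2, 7.8]
grip_width: 0.0271
```

>>> {"method": "servo_tool", "body": {
  "targets": [
    [10,0.0066,0.0037,0,0],
    [10,0.0126,0.0082,0,0],
    [10,0.018,0.0135,0,0],
    [10,0.0227,0.0193,0,0],
    [10,0.0267,0.0258,0,0]
  ]
}}

```text
time_s: 40.08
tool_pos: [0.4298, 0.4174, 0.1826]
tool_rot: [-179.7, 0.2, 90.0]
force: [-3.3, -5.1, 10.1]
grip_width: 0.0269
```

>>> {"method": "servo_tool", "body": {
  "targets": [
    [10,0.0031,0.0069,0,0],
    [10,0.0053,0.0141,0,0],
    [10,0.0066,0.0215,0,0],
    [10,0.007,0.029,0,0],
    [10,0.0064,0.0365,0,0]
  ]
}}

```text
time_s: 40.7
tool_pos: [0.4642, 0.426, 0.1826]
tool_rot: [-179.5, 0.1, 90.1]
force: [-7.3, -2.4, 9.8]
grip_width: 0.0269
```

>>> {"method": "servo_tool", "body": {
  "targets": [
    [10,-0.0015,0.0074,0,0],
    [10,-0.0039,0.0145,0,0],
    [10,-0.0072,0.0213,0,0],
    [10,-0.0114,0.0276,0,0],
    [10,-0.0163,0.0333,0,0]
  ]
}}

```text
time_s: 41.32
tool_pos: [0.498, 0.413, 0.1828]
tool_rot: [-179.7, -0.3, 90.2]
force: [-3.8, 4.8, 4.3]
grip_width: 0.0272
```

>>> {"method": "servo_tool", "body": {
  "targets": [
    [10,-0.0056,0.0051,0,0],
    [10,-0.0117,0.0094,0,0],
    [10,-0.0184,0.013,0,0],
    [10,-0.0254,0.0156,0,0],
    [10,-0.0327,0.0174,0,0]
  ]
}}

```text
time_s: 41.95
tool_pos: [0.5193, 0.3787, 0.183]
tool_rot: [179.9, -0.2, 90.1]
force: [4.7, 2.9, 3.4]
grip_width: 0.0267
```

>>> {"method": "servo_tool", "body": {
  "targets": [
    [10,-0.0075,0.0008,0,0],
    [10,-0.015,0.0007,0,0],
    [10,-0.0225,-0.0003,0,0],
    [10,-0.0298,-0.0023,0,0],
    [10,-0.0367,-0.0052,0,0]
  ]
}}

```text
time_s: 42.58
tool_pos: [0.5136, 0.3374, 0.1828]
tool_rot: [-179.9, 0.1, 89.9]
force: [1.3, -2.6, 6.7]
grip_width: 0.0272
```

>>> {"method": "servo_tool", "body": {
  "targets": [
    [10,-0.0066,-0.0037,0,0],
    [10,-0.0126,-0.0082,0,0],
    [10,-0.018,-0.0135,0,0],
    [10,-0.0227,-0.0193,0,0],
    [10,-0.0267,-0.0258,0,0]
  ]
}}

```text
time_s: 43.2
tool_pos: [0.4855, 0.3111, 0.1827]
tool_rot: [-179.7, 0.1, 90.0]
force: [-4.0, -3.3, 10.3]
grip_width: 0.027
```

>>> {"method": "servo_tool", "body": {
  "targets": [
    [10,-0.0031,-0.0069,0,0],
    [10,-0.0053,-0.0141,0,0],
    [10,-0.0066,-0.0215,0,0],
    [10,-0.007,-0.029,0,0],
    [10,-0.0064,-0.0365,0,0]
  ]
}}

```text
time_s: 43.82
tool_pos: [0.4479, 0.3072, 0.1827]
tool_rot: [-179.6, -0.0, 90.1]
force: [-4.0, 1.9, 8.6]
grip_width: 0.0273
```

>>> {"method": "servo_tool", "body": {
  "targets": [
    [10,0.0015,-0.0074,0,0],
    [10,0.0039,-0.0145,0,0],
    [10,0.0072,-0.0213,0,0],
    [10,0.0114,-0.0276,0,0],
    [10,0.0163,-0.0333,0,0]
  ]
}}

```text
time_s: 44.45
tool_pos: [0.4176, 0.324, 0.1828]
tool_rot: [-180.0, -0.1, 90.1]
force: [2.3, 5.8, 2.5]
grip_width: 0.0269
```

>>> {"method": "servo_tool", "body": {
  "targets": [
    [10,0.0056,-0.0051,0,0],
    [10,0.0117,-0.0094,0,0],
    [10,0.0184,-0.013,0,0],
    [10,0.0254,-0.0156,0,0],
    [10,0.0327,-0.0174,0,0]
  ]
}}

```text
time_s: 45.08
tool_pos: [0.4017, 0.3546, 0.1828]
tool_rot: [180.0, 0.1, 89.9]
force: [4.9, -0.5, 3.6]
grip_width: 0.0272
```

Run:
```python
from h import *
o=monitor.get_obs();print(o['tool_pos'],o['force'],o['grip_width'])
feet(((.486,.056),(.570,.168),(.584,.070)),base=.04)
```

```text
[0.40173363 0.35459388 0.18275846] [ 4.85012905 -0.50080579  3.64648113] 0.027179985707240208
scene (0.486, 0.056) neck [0.48536306 0.05833452] top [0.4877 0.0563 0.1103] 62
scene (0.57, 0.168) neck [0.56591522 0.17129122] top [0.5675 0.1691 0.1105] 55
scene (0.584, 0.07) neck [0.58106887 0.07374964] top [0.5834 0.0725 0.11  ] 69
side (0.486, 0.056) neck [0.48802086 0.05833772] top [0.4884 0.0549 0.1102] 35
side (0.57, 0.168) neck [0.56926272 0.1703151 ] top [0.5698 0.1678 0.11  ] 30
side (0.584, 0.07) neck [0.5843821 0.0726018] top [0.5836 0.0686 0.1103] 37
```

Turn 3 is good. Turn 4.

>>> {"method": "servo_tool", "body": {
  "targets": [
    [10,0.0075,-0.0008,0,0],
    [10,0.015,-0.0007,0,0],
    [10,0.0225,0.0003,0,0],
    [10,0.0298,0.0023,0,0],
    [10,0.0367,0.0052,0,0]
  ]
}}

```text
time_s: 45.8
tool_pos: [0.4058, 0.3902, 0.1826]
tool_rot: [-179.9, 0.2, 90.0]
force: [0.6, -4.4, 7.5]
grip_width: 0.0269
```

>>> {"method": "servo_tool", "body": {
  "targets": [
    [10,0.0066,0.0037,0,0],
    [10,0.0126,0.0082,0,0],
    [10,0.018,0.0135,0,0],
    [10,0.0227,0.0193,0,0],
    [10,0.0267,0.0258,0,0]
  ]
}}

```text
time_s: 46.42
tool_pos: [0.4294, 0.4172, 0.1827]
tool_rot: [-179.6, 0.3, 90.0]
force: [-4.8, -4.5, 9.5]
grip_width: 0.0268
```

>>> {"method": "servo_tool", "body": {
  "targets": [
    [10,0.0031,0.0069,0,0],
    [10,0.0053,0.0141,0,0],
    [10,0.0066,0.0215,0,0],
    [10,0.007,0.029,0,0],
    [10,0.0064,0.0365,0,0]
  ]
}}

```text
time_s: 47.05
tool_pos: [0.464, 0.4259, 0.1827]
tool_rot: [-179.5, 0.1, 90.1]
force: [-5.4, -1.6, 9.4]
grip_width: 0.0269
```

>>> {"method": "servo_tool", "body": {
  "targets": [
    [10,-0.0015,0.0074,0,0],
    [10,-0.0039,0.0145,0,0],
    [10,-0.0072,0.0213,0,0],
    [10,-0.0114,0.0276,0,0],
    [10,-0.0163,0.0333,0,0]
  ]
}}

```text
time_s: 47.68
tool_pos: [0.4982, 0.4128, 0.1829]
tool_rot: [-179.7, -0.3, 90.2]
force: [-1.5, 5.2, 6.0]
grip_width: 0.0271
```

>>> {"method": "servo_tool", "body": {
  "targets": [
    [10,-0.0056,0.0051,0,0],
    [10,-0.0117,0.0094,0,0],
    [10,-0.0184,0.013,0,0],
    [10,-0.0254,0.0156,0,0],
    [10,-0.0327,0.0174,0,0]
  ]
}}

```text
time_s: 48.3
tool_pos: [0.5195, 0.3778, 0.183]
tool_rot: [179.9, -0.2, 90.1]
force: [4.8, 2.0, 3.9]
grip_width: 0.0272
```

>>> {"method": "servo_tool", "body": {
  "targets": [
    [10,-0.0075,0.0008,0,0],
    [10,-0.015,0.0007,0,0],
    [10,-0.0225,-0.0003,0,0],
    [10,-0.0298,-0.0023,0,0],
    [10,-0.0367,-0.0052,0,0]
  ]
}}

```text
time_s: 48.92
tool_pos: [0.5135, 0.3373, 0.1828]
tool_rot: [-179.9, 0.1, 89.9]
force: [0.9, -2.8, 7.5]
grip_width: 0.0269
```

>>> {"method": "servo_tool", "body": {
  "targets": [
    [10,-0.0066,-0.0037,0,0],
    [10,-0.0126,-0.0082,0,0],
    [10,-0.018,-0.0135,0,0],
    [10,-0.0227,-0.0193,0,0],
    [10,-0.0267,-0.0258,0,0]
  ]
}}

```text
time_s: 49.55
tool_pos: [0.4855, 0.3111, 0.1827]
tool_rot: [-179.7, 0.2, 90.0]
force: [-3.3, -3.5, 9.0]
grip_width: 0.0273
```

>>> {"method": "servo_tool", "body": {
  "targets": [
    [10,-0.0031,-0.0069,0,0],
    [10,-0.0053,-0.0141,0,0],
    [10,-0.0066,-0.0215,0,0],
    [10,-0.007,-0.029,0,0],
    [10,-0.0064,-0.0365,0,0]
  ]
}}

```text
time_s: 50.18
tool_pos: [0.4479, 0.3072, 0.1827]
tool_rot: [-179.6, -0.0, 90.1]
force: [-4.4, 1.6, 8.6]
grip_width: 0.0271
```

>>> {"method": "servo_tool", "body": {
  "targets": [
    [10,0.0015,-0.0074,0,0],
    [10,0.0039,-0.0145,0,0],
    [10,0.0072,-0.0213,0,0],
    [10,0.0114,-0.0276,0,0],
    [10,0.0163,-0.0333,0,0]
  ]
}}

```text
time_s: 50.8
tool_pos: [0.4175, 0.3241, 0.1828]
tool_rot: [-180.0, -0.1, 90.1]
force: [1.9, 5.3, 2.9]
grip_width: 0.0269
```

>>> {"method": "servo_tool", "body": {
  "targets": [
    [10,0.0056,-0.0051,0,0],
    [10,0.0117,-0.0094,0,0],
    [10,0.0184,-0.013,0,0],
    [10,0.0254,-0.0156,0,0],
    [10,0.0327,-0.0174,0,0]
  ]
}}

```text
time_s: 51.42
tool_pos: [0.4017, 0.3546, 0.1828]
tool_rot: [180.0, 0.1, 89.9]
force: [4.6, 0.2, 4.0]
grip_width: 0.027
```

>>> {"method": "servo_tool", "body": {
  "targets": [
    [10,0,0,0,0],
    [10,0,0,0,0],
    [10,0,0,0,0]
  ]
}}

```text
time_s: 51.8
tool_pos: [0.4016, 0.355, 0.1828]
tool_rot: [180.0, -0.0, 90.0]
force: [6.0, 2.6, 3.2]
grip_width: 0.0272
```

Run:
```python
from h import *
o=monitor.get_obs();print(o['tool_pos'],o['force'],o['grip_width'])
feet(((.486,.056),(.472,.154),(.584,.070)),base=.04)
c=grab('side','t4')
cv2.imwrite('pics/t4c.png',cv2.resize(c['frame'][130:260,190:350],None,fx=4,fy=4))
```

```text
[0.40163403 0.35504589 0.18279205] [5.99452261 2.60269337 3.24119375] 0.02724260362404983
scene (0.486, 0.056) neck [0.48470524 0.05906656] top [0.4869 0.0571 0.1104] 60
scene (0.472, 0.154) neck [0.46955998 0.15454748] top [0.472  0.1532 0.1102] 58
scene (0.584, 0.07) neck [0.5824257  0.07404247] top [0.5845 0.0729 0.1101] 67
side (0.486, 0.056) neck [0.48744157 0.05850799] top [0.4888 0.0544 0.1103] 37
side (0.472, 0.154) neck [0.47317015 0.15352782] top [0.4724 0.15   0.1102] 34
side (0.584, 0.07) neck [0.586497   0.07307511] top [0.5849 0.0694 0.1103] 33
```

View pics/t4c.png

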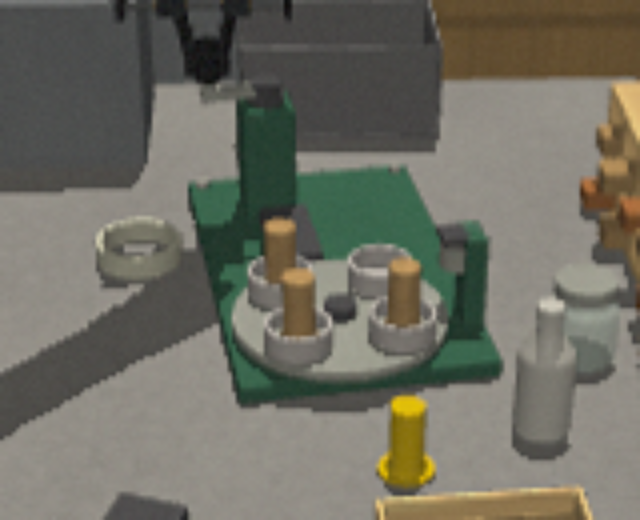

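Four turns are complete, the feet are back in their starting cups, and the knob is at its rest point. Letting go and lifting straight up.

>>> {"method": "servo_tool", "body": {
  "targets": [
    [40,0,0,0,0],
    [55,0,0,0,0],
    [55,0,0,0,0],
    [55,0,0,-0.03,0],
    [55,0,0,-0.08,0]
  ],
  "grip_force": 25
}}

```text
time_s: 52.58
tool_pos: [0.3994, 0.3541, 0.2612]
tool_rot: [-179.7, 0.3, 90.0]
force: [1.1, 0.6, 0.1]
grip_width: 0.0477
```

>>> {"method": "servo_tool", "body": {
  "targets": [
    [58,-0.05,0.01,-0.02,0],
    [58,-0.1,0.025,-0.02,0],
    [58,-0.15,0.045,-0.02,0],
    [58,-0.19,0.065,-0.02,0],
    [58,-0.2,0.07,-0.02,0]
  ]
}}

```text
time_s: 53.2
tool_pos: [0.4717, 0.1518, 0.2826]
tool_rot: [-179.9, 0.0, 89.7]
force: [-0.7, -0.4, -0.4]
grip_width: 0.0503
```

Run:
```python
from h import *
o=monitor.get_obs();print(o['tool_pos'],o['time_s'])
c=grab('scene','u1');P=cloud(c)
print('knob',fitneck(P,(.403,.357),.178,.214,.014),top(P,(.403,.355),.2175,.025,.003))
feet(((.486,.056),(.472,.154),(.584,.070)),base=.04)
# tray: rim points
for n in ('scene','side'):
    Q=cloud(grab(n)).reshape(-1,3);m=(abs(Q[:,2]-.032)<.003)&(abs(Q[:,0]-.63)<.14)&(abs(Q[:,1]+.26)<.14)&(np.hypot(Q[:,0]-.58,Q[:,1]+.1)>.04)
    print(n,cv2.minAreaRect(Q[m][:,:2].astype(np.float32)),m.sum())
```

```text
[0.4716894  0.15179281 0.28255186] 53.2
knob (array([0.40068156, 0.35561077]), 94, np.float64(0.0013083833290141466), np.float64(0.2139083632187163)) (array([0.4036, 0.3538, 0.2176]), np.int64(28))
scene (0.486, 0.056) neck [0.48438963 0.05895024] top [0.4867 0.0571 0.1106] 60
scene (0.472, 0.154) neck [0.46958732 0.15455542] top [0.4715 0.1534 0.1102] 54
scene (0.584, 0.07) neck [0.58249611 0.07363874] top [0.5847 0.0725 0.11  ] 68
side (0.486, 0.056) neck [0.48816191 0.05789794] top [0.4885 0.0553 0.11  ] 36
side (0.472, 0.154) neck [0.47348375 0.15421875] top [0.4735 0.1508 0.11  ] 31
side (0.584, 0.07) neck [0.58528068 0.07301655] top [0.5845 0.0705 0.1101] 34
scene ((0.6328931450843811, -0.28165000677108765), (0.17632998526096344, 0.23629099130630493), 2.7136166095733643) 491
side ((0.6338837146759033, -0.2800975739955902), (0.1716049611568451, 0.23553922772407532), 2.7358105182647705) 314
```

Run:
```python
from h import *
for n in ('scene','side'):
    Q=cloud(grab(n)).reshape(-1,3);m=(abs(Q[:,2]-.032)<.0025)&(abs(Q[:,0]-.63)<.12)&(Q[:,1]>-.36)&(Q[:,1]<-.13)
    print(n,cv2.minAreaRect(Q[m][:,:2].astype(np.float32)),m.sum())
    m2=(abs(Q[:,2]-.006)<.003)&(abs(Q[:,0]-.64)<.12)&(Q[:,1]>-.36)&(Q[:,1]<-.13);R=Q[m2]
    print(R.min(0)[:2],R.max(0)[:2])
```

```text
scene ((0.6315476894378662, -0.2501250207424164), (0.17642824351787567, 0.17373205721378326), 2.6131207942962646) 450
[ 0.52098292 -0.35987402] [ 0.7591114 -0.1306308]
side ((0.6325244307518005, -0.2511283755302429), (0.17255820333957672, 0.17545370757579803), 2.8462986946105957) 288
[ 0.52024936 -0.3577845 ] [ 0.75904862 -0.13026925]
```

The crank stayed put after release. The tray centre is (.632,-.250), yaw ≈2.7°. Picking the foot from cup B.

>>> {"method": "servo_tool", "body": {
  "targets": [
    [60,0.001,0,0.05,0],
    [60,0.001,0,0.1,0],
    [60,0.001,0,0.15,0],
    [60,0.001,0,0.15,0]
  ]
}}

```text
time_s: 54.05
tool_pos: [0.4678, 0.156, 0.1294]
tool_rot: [-179.6, 0.2, 90.1]
force: [0.2, 0.1, 0.6]
grip_width: 0.0522
```

>>> {"method": "servo_tool", "body": {
  "targets": [
    [60,0,0,0.02,0],
    [60,0,0,0.04,0],
    [60,0,0,0.06,0],
    [60,0,0,0.06,0]
  ]
}}

```text
time_s: 54.55
tool_pos: [0.4714, 0.157, 0.0738]
tool_rot: [180.0, -0.0, 90.1]
force: [0.1, -0.6, -0.2]
grip_width: 0.052
```

>>> {"method": "servo_tool", "body": {
  "targets": [
    [60,-0.003,0,0.002,0],
    [10,-0.003,0,0.002,0],
    [10,-0.003,0,0.002,0],
    [10,-0.003,0,0.002,0],
    [10,-0.003,0,0.002,0]
  ]
}}

```text
time_s: 55.18
tool_pos: [0.4713, 0.1534, 0.0711]
tool_rot: [180.0, -0.0, 90.0]
force: [-0.5, 0.2, 2.8]
grip_width: 0.0297
```

>>> {"method": "servo_tool", "body": {
  "targets": [
    [10,0,0,-0.01,0],
    [10,0,0,-0.03,0],
    [10,0,0,-0.06,0],
    [10,0,0,-0.1,0],
    [10,0,0,-0.13,0]
  ]
}}

```text
time_s: 55.8
tool_pos: [0.4714, 0.1531, 0.2028]
tool_rot: [179.9, -0.0, 90.0]
force: [0.9, 0.1, -1.7]
grip_width: 0.0299
```

>>> {"method": "servo_tool", "body": {
  "targets": [
    [10,-0.04,0.012,0,0],
    [10,-0.09,0.026,0,0],
    [10,-0.14,0.04,0,0],
    [10,-0.19,0.055,0,0],
    [10,-0.24,0.07,0,0]
  ]
}}

```text
time_s: 56.42
tool_pos: [0.5412, -0.0884, 0.2012]
tool_rot: [180.0, -0.0, 90.0]
force: [1.3, 0.6, -1.0]
grip_width: 0.0297
```

>>> {"method": "servo_tool", "body": {
  "targets": [
    [10,-0.05,0.015,0,0],
    [10,-0.1,0.03,0,0],
    [10,-0.15,0.045,0,0],
    [10,-0.185,0.055,0.01,0],
    [10,-0.2,0.059,0.03,0]
  ]
}}

```text
time_s: 57.05
tool_pos: [0.6, -0.2897, 0.1708]
tool_rot: [180.0, 0.1, 89.8]
force: [0.8, -0.0, -1.2]
grip_width: 0.0292
```

>>> {"method": "servo_tool", "body": {
  "targets": [
    [10,0,0,0.03,0],
    [10,0,0,0.05,0],
    [10,0,0,0.06,0],
    [10,0,0,0.06,0]
  ]
}}

```text
time_s: 57.55
tool_pos: [0.6001, -0.2858, 0.1103]
tool_rot: [-180.0, -0.0, 90.1]
force: [0.2, 0.4, -0.8]
grip_width: 0.0296
```

>>> {"method": "servo_tool", "body": {
  "targets": [
    [10,0,0,0.03,0],
    [10,0,0,0.05,0],
    [10,0,0,0.064,0],
    [10,0,0,0.07,0],
    [10,0,0,0.072,0]
  ]
}}

```text
time_s: 58.18
tool_pos: [0.6004, -0.2869, 0.0389]
tool_rot: [180.0, 0.0, 90.0]
force: [-0.2, -0.7, -1.3]
grip_width: 0.0292
```

>>> {"method": "servo_tool", "body": {
  "targets": [
    [10,0,0,0.0015,0],
    [10,0,0,0.0015,0],
    [58,0,0,0.0015,0],
    [58,0,0,0.0015,0],
    [58,0,0,0.0015,0]
  ]
}}

```text
time_s: 58.8
tool_pos: [0.6004, -0.2868, 0.0376]
tool_rot: [180.0, 0.0, 90.0]
force: [0.3, -0.0, -0.4]
grip_width: 0.048
```

>>> {"method": "servo_tool", "body": {
  "targets": [
    [58,0,0,-0.03,0],
    [58,0,0,-0.08,0],
    [58,0,0,-0.13,0],
    [58,0.03,-0.01,-0.17,0],
    [58,0.08,-0.025,-0.17,0]
  ]
}}

```text
time_s: 59.42
tool_pos: [0.5765, -0.2094, 0.2115]
tool_rot: [179.6, 0.2, 89.7]
force: [0.4, 0.5, 1.1]
grip_width: 0.0503
```

>>> {"method": "servo_tool", "body": {
  "targets": [
    [60,0.05,-0.017,0,0],
    [60,0.105,-0.035,0,0],
    [60,0.16,-0.053,0,0],
    [60,0.215,-0.072,0,0],
    [60,0.265,-0.088,0.01,0]
  ]
}}

```text
time_s: 60.05
tool_pos: [0.4869, 0.0603, 0.1982]
tool_rot: [179.8, -0.1, 90.0]
force: [-0.3, 0.5, 0.4]
grip_width: 0.0522
```

>>> {"method": "servo_tool", "body": {
  "targets": [
    [60,0,0,0.02,0],
    [60,0,0,0.04,0],
    [60,0,0,0.06,0],
    [60,0,0,0.06,0]
  ]
}}

```text
time_s: 60.55
tool_pos: [0.486, 0.0578, 0.1362]
tool_rot: [-179.8, 0.0, 90.0]
force: [1.7, -0.6, 0.2]
grip_width: 0.052
```

Run:
```python
from h import *
o=monitor.get_obs();print(o['tool_pos'],o['time_s'])
feet(((.486,.056),(.584,.070)),base=.04)
feet(((.60,-.287),),base=.006)
```

```text
[0.48599178 0.05783887 0.13618551] 60.55
scene (0.486, 0.056) neck [0.48442072 0.05885635] top [0.4869 0.0561 0.1107] 53
scene (0.584, 0.07) neck [0.58223992 0.07401564] top [0.5848 0.0728 0.1103] 67
side (0.486, 0.056) neck [0.48835956 0.05830658] top [0.4876 0.0547 0.1103] 35
side (0.584, 0.07) neck [0.58547581 0.07369104] top [0.585  0.0695 0.1098] 36
scene (0.6, -0.287) neck [ 0.59865071 -0.2870084 ] top [ 0.6007 -0.2868  0.0756] 92
side (0.6, -0.287) neck [ 0.60153036 -0.28603285] top [ 0.6019 -0.2891  0.0762] 61
```

>>> {"method": "servo_tool", "body": {
  "targets": [
    [60,-0.001,0.001,0.02,0],
    [60,-0.001,0.001,0.045,0],
    [60,-0.001,0.001,0.065,0],
    [60,-0.001,0.001,0.065,0]
  ]
}}

```text
time_s: 61.25
tool_pos: [0.4875, 0.0571, 0.0718]
tool_rot: [-179.9, 0.0, 90.0]
force: [0.1, 0.5, 0.3]
grip_width: 0.0527
```

>>> {"method": "servo_tool", "body": {
  "targets": [
    [10,0,0,0,0],
    [10,0,0,0,0],
    [10,0,0,0,0],
    [10,0,0,0,0],
    [10,0,0,0,0]
  ]
}}

```text
time_s: 61.88
tool_pos: [0.4876, 0.0573, 0.0727]
tool_rot: [-179.9, -0.0, 90.0]
force: [-3.6, -0.9, 4.9]
grip_width: 0.0296
```

>>> {"method": "servo_tool", "body": {
  "targets": [
    [10,0,0,-0.01,0],
    [10,0,0,-0.03,0],
    [10,0,0,-0.06,0],
    [10,0,0,-0.1,0],
    [10,0,0,-0.13,0]
  ]
}}

```text
time_s: 62.5
tool_pos: [0.489, 0.0572, 0.2045]
tool_rot: [179.8, -0.0, 90.0]
force: [0.2, 0.5, -0.6]
grip_width: 0.0294
```

>>> {"method": "servo_tool", "body": {
  "targets": [
    [10,-0.04,0.02,0,0],
    [10,-0.085,0.044,0,0],
    [10,-0.13,0.068,0,0],
    [10,-0.175,0.092,0,0],
    [10,-0.22,0.116,0,0]
  ]
}}

```text
time_s: 63.12
tool_pos: [0.6055, -0.164, 0.2028]
tool_rot: [179.9, 0.0, 90.1]
force: [0.5, 0.5, -0.2]
grip_width: 0.0298
```

>>> {"method": "servo_tool", "body": {
  "targets": [
    [10,-0.045,0.024,0,0],
    [10,-0.09,0.048,0,0],
    [10,-0.121,0.064,0.02,0],
    [10,-0.121,0.064,0.05,0],
    [10,-0.121,0.064,0.08,0]
  ]
}}

```text
time_s: 63.75
tool_pos: [0.6686, -0.2846, 0.1214]
tool_rot: [180.0, 0.1, 90.0]
force: [-0.4, 0.6, -0.3]
grip_width: 0.0295
```

>>> {"method": "servo_tool", "body": {
  "targets": [
    [10,0,0,0.005,0],
    [10,0,0,0.015,0],
    [10,0,0,0.015,0]
  ]
}}

```text
time_s: 64.12
tool_pos: [0.6685, -0.2836, 0.1077]
tool_rot: [180.0, 0.0, 90.0]
force: [0.4, -1.2, -1.1]
grip_width: 0.0294
```

>>> {"method": "servo_tool", "body": {
  "targets": [
    [10,0,0,0.03,0],
    [10,0,0,0.05,0],
    [10,0,0,0.062,0],
    [10,0,0,0.067,0],
    [10,0,0,0.068,0]
  ]
}}

```text
time_s: 64.75
tool_pos: [0.6684, -0.2839, 0.0396]
tool_rot: [180.0, 0.0, 90.0]
force: [0.0, 0.0, -0.2]
grip_width: 0.0295
```

>>> {"method": "servo_tool", "body": {
  "targets": [
    [10,0,0,0.0005,0],
    [10,0,0,0.0005,0],
    [58,0,0,0.0005,0],
    [58,0,0,0.0005,0],
    [58,0,0,0.0005,0]
  ]
}}

```text
time_s: 65.38
tool_pos: [0.6683, -0.2838, 0.039]
tool_rot: [180.0, 0.0, 90.0]
force: [0.3, 0.7, -0.4]
grip_width: 0.0479
```

>>> {"method": "servo_tool", "body": {
  "targets": [
    [58,0,0,-0.03,0],
    [58,0,0,-0.08,0],
    [58,0,0,-0.13,0],
    [58,0.03,-0.006,-0.17,0],
    [58,0.08,-0.018,-0.17,0]
  ]
}}

```text
time_s: 66.0
tool_pos: [0.6514, -0.2068, 0.2134]
tool_rot: [179.6, 0.2, 89.8]
force: [1.4, 0.2, 0.6]
grip_width: 0.0505
```

Last foot, in cup D (.585,.071).

>>> {"method": "servo_tool", "body": {
  "targets": [
    [60,0.05,-0.012,0,0],
    [60,0.105,-0.025,0,0],
    [60,0.16,-0.04,0,0],
    [60,0.215,-0.053,0,0],
    [60,0.275,-0.066,0,0]
  ]
}}

```text
time_s: 66.62
tool_pos: [0.5837, 0.0724, 0.2092]
tool_rot: [179.9, -0.0, 89.9]
force: [-0.3, 0.0, -0.1]
grip_width: 0.0519
```

>>> {"method": "servo_tool", "body": {
  "targets": [
    [60,0,0,0.02,0],
    [60,0,0,0.05,0],
    [60,0,0,0.07,0],
    [60,0,0,0.07,0]
  ]
}}

```text
time_s: 67.12
tool_pos: [0.5831, 0.0708, 0.1373]
tool_rot: [-179.8, 0.1, 90.0]
force: [0.3, -0.7, 0.2]
grip_width: 0.0527
```

Run:
```python
from h import *
o=monitor.get_obs();print(o['tool_pos'],o['time_s'])
feet(((.584,.070),),base=.04)
feet(((.60,-.287),(.669,-.284)),base=.006,rad=.03)
```

```text
[0.58306096 0.07079919 0.13732996] 67.125
scene (0.584, 0.07) neck [0.58239377 0.07391414] top [0.5849 0.0707 0.1101] 59
side (0.584, 0.07) neck [0.58588033 0.07307573] top [0.5846 0.0703 0.1102] 34
scene (0.6, -0.287) neck [ 0.59872229 -0.28671566] top [ 0.6008 -0.287   0.0757] 91
scene (0.669, -0.284) neck [ 0.66681403 -0.28400747] top [ 0.6682 -0.2842  0.0756] 98
side (0.6, -0.287) neck [ 0.60180114 -0.2865266 ] top [ 0.6018 -0.2889  0.0761] 59
side (0.669, -0.284) neck [ 0.67005409 -0.28366628] top [ 0.6691 -0.2863  0.0762] 64
```

>>> {"method": "servo_tool", "body": {
  "targets": [
    [60,0.001,0.001,0.02,0],
    [60,0.001,0.001,0.045,0],
    [60,0.001,0.001,0.066,0],
    [60,0.001,0.001,0.066,0]
  ]
}}

```text
time_s: 67.82
tool_pos: [0.5834, 0.072, 0.0704]
tool_rot: [-179.8, 0.1, 90.0]
force: [-0.1, 0.3, 0.2]
grip_width: 0.0522
```

>>> {"method": "servo_tool", "body": {
  "targets": [
    [10,0,0,0,0],
    [10,0,0,0,0],
    [10,0,0,0,0],
    [10,0,0,0,0],
    [10,0,0,0,0]
  ]
}}

```text
time_s: 68.45
tool_pos: [0.5852, 0.0722, 0.0734]
tool_rot: [180.0, -0.0, 90.0]
force: [-2.9, -0.7, 5.0]
grip_width: 0.0293
```

>>> {"method": "servo_tool", "body": {
  "targets": [
    [10,0,0,-0.01,0],
    [10,0,0,-0.03,0],
    [10,0,0,-0.06,0],
    [10,0,0,-0.1,0],
    [10,0,0,-0.13,0]
  ]
}}

```text
time_s: 69.08
tool_pos: [0.586, 0.0722, 0.206]
tool_rot: [179.8, -0.1, 90.0]
force: [-0.0, 1.0, -1.3]
grip_width: 0.0297
```

>>> {"method": "servo_tool", "body": {
  "targets": [
    [10,-0.04,0.006,0,0],
    [10,-0.09,0.014,0,0],
    [10,-0.14,0.022,0,0],
    [10,-0.19,0.03,0,0],
    [10,-0.24,0.038,0,0]
  ]
}}

```text
time_s: 69.7
tool_pos: [0.6237, -0.1691, 0.2043]
tool_rot: [179.9, -0.0, 90.0]
force: [-0.3, 0.5, -2.1]
grip_width: 0.0293
```

>>> {"method": "servo_tool", "body": {
  "targets": [
    [10,-0.03,0.005,0,0],
    [10,-0.045,0.008,0.01,0],
    [10,-0.045,0.008,0.04,0],
    [10,-0.045,0.008,0.07,0],
    [10,-0.045,0.008,0.09,0]
  ]
}}

```text
time_s: 70.32
tool_pos: [0.6309, -0.2108, 0.111]
tool_rot: [-179.9, -0.1, 90.1]
force: [-0.5, 0.9, -1.3]
grip_width: 0.0293
```

>>> {"method": "servo_tool", "body": {
  "targets": [
    [10,0,0,0,0],
    [10,0,0,0,0]
  ]
}}

```text
time_s: 70.58
tool_pos: [0.632, -0.2127, 0.114]
tool_rot: [179.9, 0.0, 90.0]
force: [0.0, -0.7, -0.8]
grip_width: 0.0296
```

>>> {"method": "servo_tool", "body": {
  "targets": [
    [10,0,0,0.03,0],
    [10,0,0,0.055,0],
    [10,0,0,0.067,0],
    [10,0,0,0.072,0],
    [10,0,0,0.074,0]
  ]
}}

```text
time_s: 71.2
tool_pos: [0.6319, -0.213, 0.0397]
tool_rot: [179.9, 0.0, 90.0]
force: [-0.6, -1.0, -1.4]
grip_width: 0.0294
```

>>> {"method": "servo_tool", "body": {
  "targets": [
    [10,0,0,0.0005,0],
    [10,0,0,0.0005,0],
    [58,0,0,0.0005,0],
    [58,0,0,0.0005,0],
    [58,0,0,0.0005,0]
  ]
}}

```text
time_s: 71.82
tool_pos: [0.6312, -0.2126, 0.0382]
tool_rot: [180.0, -0.0, 90.0]
force: [-0.3, 0.3, 1.0]
grip_width: 0.0477
```

>>> {"method": "servo_tool", "body": {
  "targets": [
    [58,0,0,-0.03,0],
    [58,0,0,-0.08,0],
    [58,0,0,-0.13,0],
    [58,0.03,-0.03,-0.18,0],
    [58,0.08,-0.06,-0.2,0]
  ]
}}

```text
time_s: 72.45
tool_pos: [0.5723, -0.1363, 0.2406]
tool_rot: [179.8, 0.1, 89.7]
force: [0.4, 1.8, 0.2]
grip_width: 0.0509
```

>>> {"method": "servo_tool", "body": {
  "targets": [
    [58,0.05,-0.02,0,0],
    [58,0.1,-0.04,0,0],
    [58,0.15,-0.04,0,0],
    [58,0.15,-0.04,0,0],
    [58,0.15,-0.04,0,0]
  ]
}}

```text
time_s: 73.08
tool_pos: [0.532, 0.0152, 0.2377]
tool_rot: [180.0, 0.0, 90.0]
force: [0.9, -0.4, 0.4]
grip_width: 0.0504
```

Run:
```python
from h import *
o=monitor.get_obs();print(o['tool_pos'],o['time_s'])
feet(((.60,-.287),(.669,-.284),(.632,-.213)),base=.006,rad=.03)
for n in ('scene','side'): P=cloud(grab(n,'f_'+n))
P=cloud(grab('scene'));print(top(P,(.403,.355),.2175,.025,.003))
```

```text
[0.532022   0.0152302  0.23771096] 73.075
scene (0.6, -0.287) neck [ 0.59844183 -0.28654598] top [ 0.6005 -0.2871  0.0759] 88
scene (0.669, -0.284) neck [ 0.66671199 -0.28399143] top [ 0.6688 -0.2843  0.0756] 101
scene (0.632, -0.213) neck [ 0.62985512 -0.21243471] top [ 0.6312 -0.2127  0.0761] 91
side (0.6, -0.287) neck [ 0.60180596 -0.28667246] top [ 0.6019 -0.2891  0.0761] 62
side (0.669, -0.284) neck [ 0.66977264 -0.28397692] top [ 0.669  -0.2852  0.0762] 60
side (0.632, -0.213) neck [ 0.63254537 -0.21275121] top [ 0.6325 -0.2154  0.0764] 56
(array([0.4039, 0.3538, 0.2172]), np.int64(31))
```

View pics/f_scene.png

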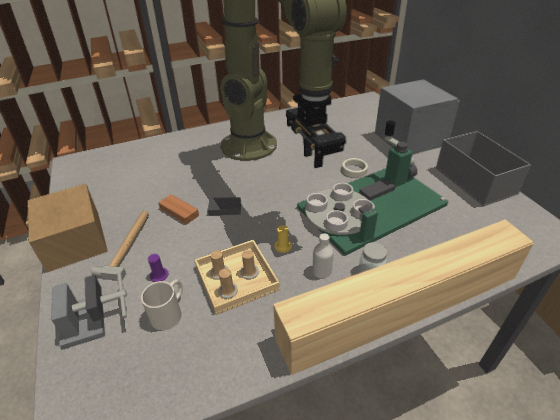

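View pics/f_side.png

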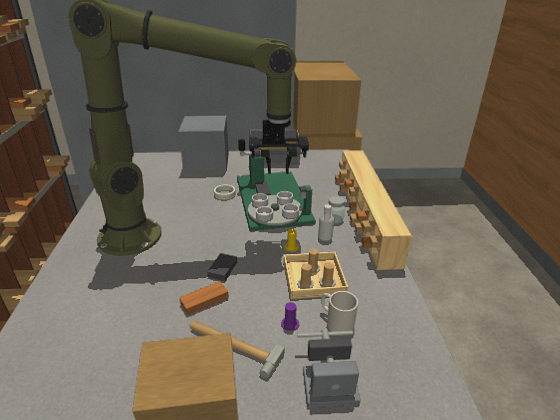

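The final pictures show three feet standing in the tray (scene pixels (217,262), (248,263), (227,282)). The cups are empty, the knob is at rest at (390,128), and everything else is in place. Handing in.

```bash
python3 -c "
from cell import ticket
print(ticket.sign_off())"
```

```text
the job is handed in; nothing more can be done
None
```

I stood all three wooden feet in the turntable cups and cranked four full clockwise turns. I then moved the feet to the tray and handed the job in at about 73 s; no verdict came back.

- **Feet found:** I saw only three wooden-necked feet, and no fourth was visible from either camera. I left the purple and yellow look-alikes alone.
- **In the cups:** before I turned the crank, the foot tops measured about 110 mm above the table, which matches fully home.
- **Crank:** each turn took about 6.25 s of motion with the knob held throughout, at under about 15 N on the hand. The feet were re-checked after every turn and stayed home. I let go at the end of turn four, and the knob was still in the same place 20 s later. The crank angle was judged from the knob position and the turntable's quarter turns, not read directly.
- **In the tray:** the feet stand at about (.601,-.287), (.669,-.284) and (.632,-.213). Their tops are at about 76 mm, so they are on the tray floor, and all are well inside the limits. The hand was clear of everything at the end.

**What went wrong:** my first grasp of foot 1 closed about 19 mm short, because the arm had not reached the commanded position. It pinched the edge of the neck. I opened, re-measured and grasped it properly; the foot had moved at most about 2 mm. The cameras disagreed by up to about 3 mm on positions, which was within what the cups and tray allow.

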